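# Lift the sealed float off the tray with tongs

## Robot

A 6-joint arm with a two-finger parallel gripper is mounted at the origin on the work surface. World frame = base frame: x ahead of the robot, y to its left, z up, the work surface at z = 0. Lengths are in m, angles in rad, forces in N, time in s.
With the tool pointing down it reaches from about 0.25 to 0.85 m from the base axis. Payload 12.5 kg.
Tool frame: the origin (TCP) lies midway between the tips of the shut fingers; the grasp point (between the pads) lies manip.grip_point_offset behind it (manip.grip_point_offset is the distance from the TCP to the grasp point, in m); x points along the fingers, y is the direction in which the jaws open and shut, and the axes are right-handed (so a half turn about x gives the same grasp; the last joint's range is limited). The gripper opens to 93 mm and grips with 3 to 60 N. Pads are 15 mm wide; open, the fingers measure 128 mm over their backs; the gripper's body (75 mm by 188 mm) begins 65 mm behind the grasp point.
Start: joints at [-1.335, 0.351, 1.652, -0, 1.139, -0.085], TCP at [0.173, -0.522, 0.195] pointing down, gripper open.
Joint ranges: [-2.75, 2.75], [-0.79, 2.1], [0.01, 2.65], [-1.57, 4.71], [0.07, 3.14], [-2.87, 2.87]. Speed limits (rad/s): [2.22, 2.22, 2.79, 3.14, 3.14, 3.14].

## Interface

Orientations are given as a rotation vector (axis times angle).
In Python, from station import observe, eyes, order, manip gives the robot as it stands.
- The arm moves only by the tool drive_tool, never from a script. Its arguments are lists of equal length, an entry for each row: "dr": the turn, a rotation vector about the world's x, y, z in degrees, a list of three; "delta_pos": the shift along the world's x, y, z in cm, a list of three; "grip": the gripper's target within -1 to 1 (shut at 1, half-way at 0, fully open at -1). A call has 1 to 8 rows; each row shifts and turns the commanded pose from where the row before left it; what a row does not reach is not made up. A row lasts 1/8 s, in which the tool goes at most 62.5 mm and 10.7 degrees, less where a joint would pass 70% of its speed; a pose out of reach is approached as far as the arm can. A call is refused whole if a number of a shift passes 6.25 or a number of a turn 10.7, either way. A call with a gripper value outside its range is refused whole. The fingers move at their own pace and stop on an object; "newtons" is the grip in N (left out, the last holds). Time passes only in rows, so rows that do not move let the fingers close. It gives the time, the measured TCP pose, the force and the opening at its end, in the units of the state.
- observe(): the state, without advancing time (a new reading comes with each control period).
- eyes.get_image(name): name is "scene" or "top" or "wrist"; returns the picture (420x560x3 uint8, blue, green, red); there is no depth.
- eyes.get_calibration(name): a dict with "mtx" (3x3 intrinsics, pixels), "k1" (the pictures are not rectified: a ray, as slopes to the right and down, at radius r is drawn at 1 + k1 r^2 times it, then the intrinsics apply), "R" (3x3) and "t" (3): a world point X has camera coordinates R X + t. Camera axes: x right, y down, z forward; pixel columns grow to the right and rows downward; lengths in m; the calibration is good to about 2 mm. A picture is of the moment at which its call begins: read the wrist's pose just before it. get_calibration takes no time and is no camera call; for the wrist camera it gives the pose at the moment of the call.
- order.sign_off(): hands the job in, once; it reports no verdict.
The state is a dict: "time_s": time; "joints": joint angles; "dq": joint speeds; "tau": joint torques, N m; "tcp_pos": TCP position; "ee_rot": TCP orientation; "force": force on the tool from outside, world axes, zero at the start; "ft_torque": the same for the moment, N m; "gripper_width": finger opening in m.
Only numpy, scipy, OpenCV 4.12 (cv2) and the standard library are available. Lean on these libraries where they do the work, as an engineer would, in place of code of your own. Each camera call takes 0.05 s, during which the arm holds its last target.

## Task

The boat is about to roll, so first swing the steel hold-down hook beside the grey stacking tray fully home into its catch. Then take the tongs from their rest and, with the tongs only (it is freshly sealed, so no gripper finger may touch it), pick the upright barrel-shaped float off its wooden stand on the top tier and lift it about 10 cm. Finish still gripping the tongs, with the float held still in their tips, the hook still home and the other things on the shelf left where they are.

Things in the scene. Friction and masses are not known exactly. Their poses are not given: they have to be found in the camera images.
- tray: Fixed grey plastic three-tier stacking tray, 180 (its x) by 150 (its y) mm, on a wooden board 220 x 260 mm; origin under the tray's centre at shelf level, z up. Top tier: floor 81 mm above the shelf, low rim to 88 mm. The hold-down hook is along its -y side.
- hook (a joint): Hinge of the steel hold-down hook, a bar that swings level about an upright post. 0 rad = home in its catch, the bar along the tray's +x and 30 mm outside its wall; grows as it swings out, clockwise from above (at 1.57 it points along the tray's -y). Stops at 0 and 1.7; starts 0.9 to 1.5. Friction about 0.03 N m: it stays where it is left, and a sideways push closes it.
- hook_pivot (a point): Point on the hook's pivot axis at the bar's mid-height, 90 mm above the shelf, on top of the post; fixed to the tray at (-55, -105) mm in the tray's x, y; the round boss there is 20 mm across.
- hook_tip (a point): Free end of the hook bar, 96 mm from hook_pivot, at mid-height. The bar is 8 mm thick and 10 mm tall (85 to 95 mm above the shelf). The catch is a small fork 84 to 96 mm from the pivot, so push the bar 40 to 70 mm from the pivot.
- tong_rest: Fixed rest for the tongs: wooden board 200 (x) by 100 (y) x 6 mm with two cork crossbars, tops 28 mm above the shelf, centred at x = -75 and +65 mm from the origin (centre of the underside), each 14 mm wide; the 126 mm between them is free for fingers.
- tongs: Steel spring tongs, 0.1 kg, 215 mm long, lying on edge on the rest (they close level). Origin on the upright hinge axis at the underside, 28 mm above the shelf; x runs from hinge to tips along the middle plane of the open tongs. Two arms (+y, -y), 20 mm tall strips, 1 to 21 mm above the underside. This body is the +y arm; squeezed evenly, the middle plane stays midway between the fingers.
- tongs_arm (a joint): Closing angle of the tongs: 0 = open as at rest, stop at 0.24 rad, about 0.15 when shut on the float. A spring opens them: pressing the panels at x = 100 takes 4 N to start and about 9 N at the float's width.
- tongs_tip (a point): Middle of the +y arm's tip cup, 190 mm from the hinge and 11 mm above the underside. The tips are shallow upright V cups, 22 mm tall and 34 mm long; open, the gap is 51 mm at their lips and 62 mm in the V's middle, closing 1.9 mm for every 1 mm the grip panels are pressed together.
- tongs_grip (a point): Point midway between the open tongs' flat black grip panels, 100 mm from the hinge (90 mm short of the tips' centre), 11 mm above the underside, near the centre of mass. The panels run 28 mm either way along x; here the tongs are 55 mm wide when open and about 40 mm when shut on the float.
- stand: Fixed turned wooden stand on the tray's top tier, 42 mm across and 31 mm tall, origin under its centre (81 mm above the shelf); a round socket 5 mm deep in its top carries the float's foot with about 1.5 mm play.
- float: Upright barrel-shaped red hard silicone float, 28 mm across and 46 mm tall with straight sides from 5 to 41 mm, and a 6 mm pin on top; about 25 g; origin at the centre of its underside, which starts 107 mm above the shelf.
- float_mid (a point): Centre of the float, 23 mm above its underside.
- jar: Bystander: small closed glass jar, 56 mm across, 75 mm tall; leave it alone.
- tin: Bystander: round steel swivel tin with twist cap, 64 mm across, 28 mm tall; leave it alone.
- spool: Bystander: orange reel spool, 60 mm across, 34 mm tall; leave it alone.
- disc_float: Bystander: flat red disc float lying on the tray's top tier towards the back, 38 mm across, 15 mm tall; leave it alone.
- brush: Bystander: brush lying on the shelf right of the tongs; leave it alone.
- hone: Bystander: grey sharpening stone 50 x 100 x 20 mm; leave it alone.
Things that resemble listed ones, but are neither listed nor needed, are in the scene too. Leave any green or turquoise look-alike of the float alone.

How it is judged:
On the way, in this order (a step that is already met when the one before it is completed fails the run):
1. the hook is swung home into its catch (value of joint hook below 0.07 rad), for 0.2 s.
2. the tongs are gripped and lifted off their rest (contact force between tongs and the fingers above 1 N and height (world z) of tongs above 0.06 m), for 0.2 s.
At the end, for the whole second after the job is handed in: The gripper holds the tongs, whose tips press on the float (over 0.5 N, its centre within 30 mm of the tip cup); no finger touches it; it is still, at least 60 mm above where it stood; neither it nor the tongs touch the tray; the hook is within 0.08 rad of home (contact force between tongs and float above 0.5 N and contact force between tongs and the fingers above 1 N and contact force between float and the fingers below 0.05 N and height (world z) of float above 0.167 m and distance between tongs_tip and float_mid below 0.03 m and value of joint hook below 0.08 rad and linear speed of float below 0.03 m/s and contact force between each of tongs, float and tray below 0.05 N); the arm keeps its last pose, push and grip.
It fails at once if a gripper finger touches the float (contact force between float and the fingers above 0.3 N).
It fails at once if a bystander is shifted by more than 30 mm (distance of any of jar, tin, spool, disc_float, brush, hone from where it was at the start of the episode above 0.03 m).
It also fails if it takes over 56 s, if anything falls off the work surface, if the arm or the gripper's body presses on something with over 40 N, if the wrist force passes 120 N, or if a joint passes its speed limit or range.

## Working session

There is one attempt and no reset: what is moved stays moved. The work goes in short steps, Python scripts to look and compute and a tool call to move; the robot and the scene stay as the last step left them, time stands still between calls to the robot, and variables do not carry over. Pictures are saved under pics/ and viewed, and the job is handed in when it is done.

Besides the shell and the picture viewer there is one more tool, called as name(argument=value, ...), one argument or row to a line, values as JSON. drive_tool: Moves the arm, as the interface text tells. Its arguments: {"type":"object","properties":{"dr":{"type":"array"},"delta_pos":{"type":"array"},"grip":{"type":"array"},"newtons":{"type":"number"}},"required":["dr","delta_pos","grip"]}

```bash
ls; mkdir -p pics; python3 - <<'E'
from station import observe, eyes, order, manip
import cv2
s=observe();print({k:s[k] for k in('time_s','joints','tcp_pos','ee_rot','gripper_width')},manip.grip_point_offset)
for n in('scene','top','wrist'):
    cv2.imwrite(f'pics/{n}0.png',eyes.get_image(n)); c=eyes.get_calibration(n);print(n,c)
E
```

```text
pics
{'time_s': 0.0, 'joints': array([-1.33460917e+00,  3.51228159e-01,  1.65243882e+00, -7.30986998e-06,
        1.13907581e+00, -8.45967765e-02]), 'tcp_pos': array([ 0.1733573 , -0.52157182,  0.19450027]), 'ee_rot': array([ 2.04841647,  0.33260456, -2.04861093]), 'gripper_width': 0.09313077112714133} 0.0188
scene {'mtx': array([[468.23764176,   0.        , 274.34907017],
       [  0.        , 468.23764176, 201.84168098],
       [  0.        ,   0.        ,   1.        ]]), 'k1': -0.08902115298963677, 'R': array([[ 0.13318201,  0.99108698, -0.0030238 ],
       [ 0.84016048, -0.1145179 , -0.53010944],
       [-0.52573085,  0.06806056, -0.84792384]]), 't': array([ 0.01808579, -0.42466866,  1.47951366])}
top {'mtx': array([[453.08809152,   0.        , 272.9928978 ],
       [  0.        , 453.08809152, 208.02144337],
       [  0.        ,   0.        ,   1.        ]]), 'k1': -0.051308876270605486, 'R': array([[-0.02113745, -0.99963117, -0.01705077],
       [-0.99734942,  0.02227073, -0.0692687 ],
       [ 0.06962288,  0.01554141, -0.99745231]]), 't': array([-0.04839398,  0.57583959,  1.17836846])}
wrist {'mtx': array([[334.75097223,   0.        , 278.24850265],
       [  0.        , 334.75097223, 211.49362032],
       [  0.        ,   0.        ,   1.        ]]), 'k1': 0.015267548490282617, 'R': array([[ 0.31472502, -0.94918238, -0.00099072],
       [-0.92027092, -0.30539402,  0.24461381],
       [-0.23248568, -0.07607435, -0.96962008]]), 't': array([-0.54884412, -0.02726898,  0.39071455])}
```

View pics/scene0.png

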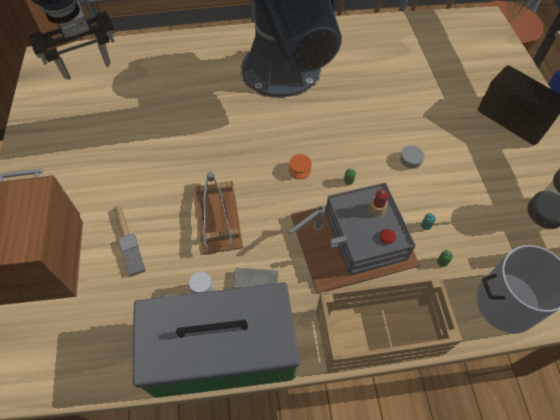

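View pics/top0.png

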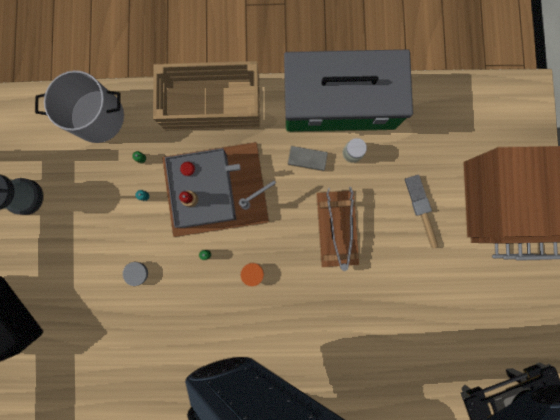

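View pics/wrist0.png

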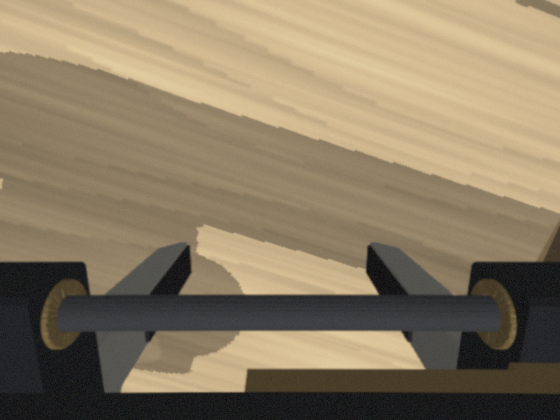

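The scene and top views show the tray (top ~200,190), the hook post at ~(244,203) with the bar running to ~(275,182), and the tongs at ~(338,230) with the hinge at the near end (344,267) and tips away from the robot. The red float is at ~(186,198) in top. I'll enlarge these areas.

```bash
cat > h.py <<'E'
import numpy as np, cv2
from station import observe, eyes, order, manip
def ray(n,u,v,c=None):
    c=c or eyes.get_calibration(n);K=c['mtx']
    d=np.array([(u-K[0,2])/K[0,0],(v-K[1,2])/K[1,1]]);p=d.copy()
    for _ in range(20): p=d/(1+c['k1']*(p@p))
    return -c['R'].T@c['t'], c['R'].T@np.array([p[0],p[1],1])
def onz(n,u,v,z,c=None):
    o,d=ray(n,u,v,c); return o+d*(z-o[2])/d[2]
def proj(n,X,c=None):
    c=c or eyes.get_calibration(n);K=c['mtx'];x=c['R']@np.asarray(X,float)+c['t'];p=x[:2]/x[2]
    p=p*(1+c['k1']*(p@p));return np.array([K[0,0]*p[0]+K[0,2],K[1,1]*p[1]+K[1,2]])
def tri(a,b):
    A=0;B=0
    for o,d in(a,b):
        d=d/np.linalg.norm(d);P=np.eye(3)-np.outer(d,d);A=A+P;B=B+P@o
    return np.linalg.solve(A,B)
def crop(src,dst,u0,v0,w,h,f):
    im=cv2.imread(src)[v0:v0+h,u0:u0+w];cv2.imwrite(dst,cv2.resize(im,None,fx=f,fy=f,interpolation=cv2.INTER_CUBIC))
E
python3 - <<'E'
from h import *
crop('pics/top0.png','pics/top_tray.png',130,130,150,120,5)
crop('pics/top0.png','pics/top_tongs.png',300,175,90,110,5)
crop('pics/scene0.png','pics/sc_tray.png',280,160,160,120,5)
crop('pics/scene0.png','pics/sc_tongs.png',180,160,80,100,6)
E
```

```text
(no output)
```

View pics/top_tray.png

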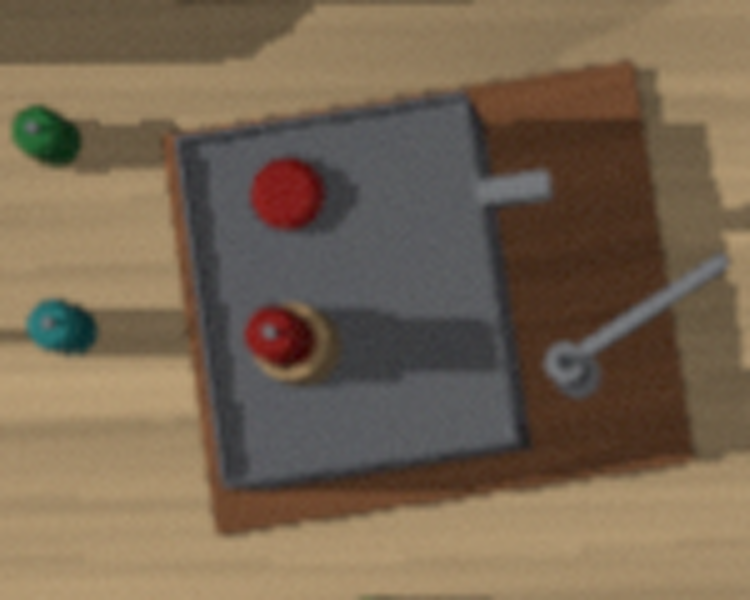

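View pics/top_tongs.png

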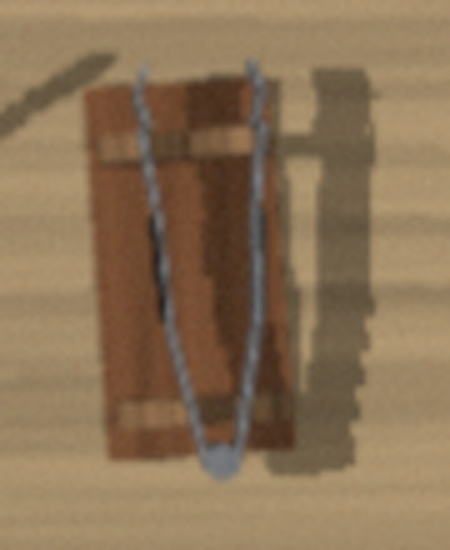

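View pics/sc_tray.png

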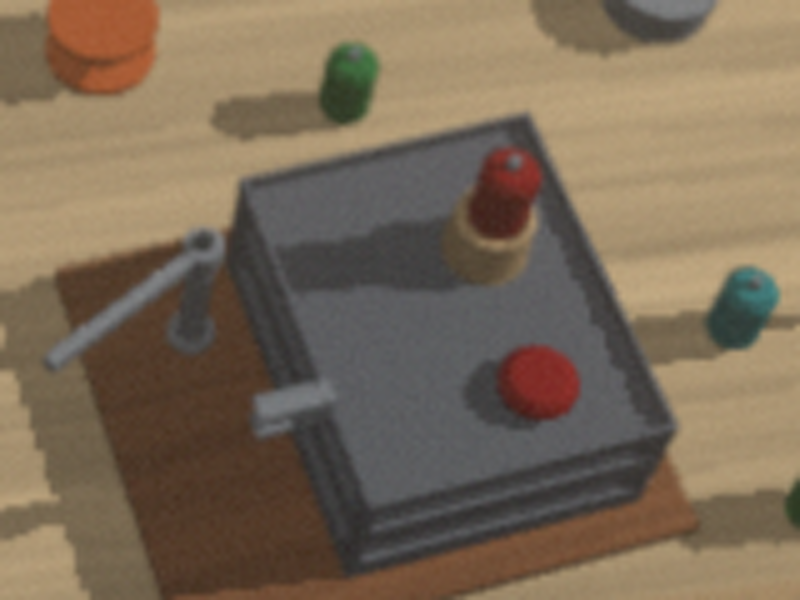

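View pics/sc_tongs.png

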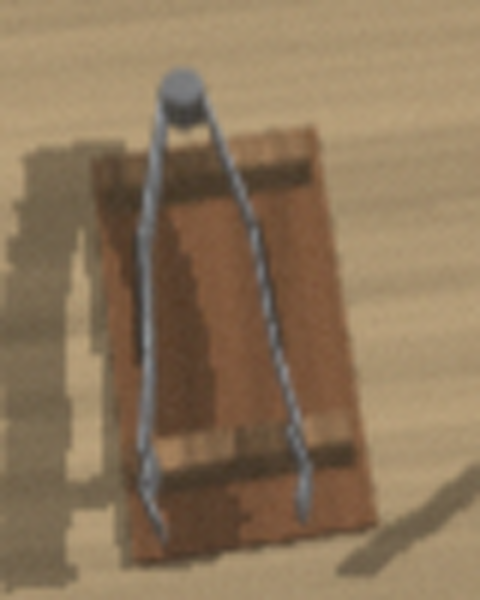

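```bash
python3 - <<'E'
from h import *
np.set_printoptions(precision=4,suppress=True)
T=lambda u,v,f=5,o=(130,130):(o[0]+u/f-.4,o[1]+v/f-.4)
S=lambda u,v:T(u,v,5,(280,160))
def both(n,a,b):print(n,tri(ray('top',*a),ray('scene',*b)))
both('pivot',T(566,360),S(203,242));both('tip',T(722,260),S(52,360));both('pin',T(268,330),S(515,160))
print('pivot z.095',onz('top',*T(566,360),.097),onz('scene',*S(203,242),.097));print('tip',onz('top',*T(722,260),.095),onz('scene',*S(52,360),.095))
print('pin .159',onz('top',*T(268,330),.157),onz('scene',*S(515,160),.157))
ct=[onz('top',*T(*p),.088) for p in((180,138),(467,95),(526,445),(228,487))];print('corners',np.array(ct),np.mean(ct,0))
cs=[onz('scene',*S(*p),.088) for p in((242,182),(528,117),(675,427),(370,505))];print('corners sc',np.array(cs),np.mean(cs,0))
t=lambda u,v:T(u,v,5,(300,175));s=lambda u,v:T(u,v,6,(180,160))
both('hinge',t(222,460),s(182,88));both('tipL',t(143,68),s(303,490));both('tipR',t(252,62),s(155,500))
print(onz('top',*t(222,460),.052),onz('scene',*s(182,88),.052))
for q in((143,68),(252,62)):print(onz('top',*t(*q),.05))
for q in((303,490),(155,500)):print('s',onz('scene',*s(*q),.05))
rb=[onz('top',*t(*p),.006) for p in((86,92),(268,80),(296,446),(110,460))];print('rest',np.array(rb),np.mean(rb,0))
E
```

```text
pivot [0.5866 0.0115 0.0991]
tip [ 0.6354 -0.0667  0.0929]
pin [0.5987 0.1465 0.1593]
pivot z.095 [0.5869 0.0124 0.097 ] [0.5853 0.0112 0.097 ]
tip [ 0.6352 -0.066   0.095 ] [ 0.6364 -0.0677  0.095 ]
pin .159 [0.5991 0.148  0.157 ] [0.5972 0.1463 0.157 ]
corners [[0.7049 0.2071 0.088 ]
 [0.723  0.061  0.088 ]
 [0.5456 0.0338 0.088 ]
 [0.5278 0.1836 0.088 ]] [0.6253 0.1214 0.088 ]
corners sc [[0.5495 0.0377 0.088 ]
 [0.5313 0.1839 0.088 ]
 [0.7052 0.2069 0.088 ]
 [0.7236 0.0612 0.088 ]] [0.6274 0.1224 0.088 ]
hinge [ 0.4184 -0.2406  0.0478]
tipL [ 0.6203 -0.2054  0.0522]
tipR [ 0.6212 -0.2614  0.0599]
[ 0.4188 -0.2391  0.052 ] [ 0.4213 -0.2413  0.052 ]
[ 0.6206 -0.2049  0.05  ]
[ 0.6225 -0.2613  0.05  ]
s [ 0.6191 -0.2061  0.05  ]
s [ 0.6158 -0.2639  0.05  ]
rest [[ 0.6133 -0.1788  0.006 ]
 [ 0.6176 -0.2764  0.006 ]
 [ 0.4224 -0.2849  0.006 ]
 [ 0.4172 -0.1861  0.006 ]] [ 0.5176 -0.2316  0.006 ]
```

Identification: the upright red barrel with a grey pin on the round wooden stand (top 184,196 / scene 383,192) is the float. The flat red disc (187,168) is `disc_float`, and the green and turquoise items on the shelf (139,157), (142,195) and (205,254) are look-alikes.

Measured:
- Tray centre is (0.626, 0.122) with yaw 7.6°.
- Pivot is (0.586, 0.0115), and the hook angle is about 1.14 rad.
- Tongs hinge is (0.419, -0.240) with yaw about 2°.

I'll go to the hook first.

drive_tool(
  dr=[
    [0, 0, 2],
    [0, 0, 2],
    [0, 0, 2],
    [0, 0, 2],
    [0, 0, 2],
    [0, 0, 2],
    [0, 0, 2],
    [0, 0, 0],
  ],
  delta_pos=[
    [3.5, 4, 0],
    [3.5, 4, 0],
    [3.5, 4, 0],
    [3.5, 4, 0],
    [3.5, 4, 0],
    [3.5, 4, 0],
    [3.5, 4, 0],
    [3.5, 4, 0],
  ],
  grip=[1, 1, 1, 1, 1, 1, 1, 1],
  newtons=20,
)

```text
time_s: 1.15
tcp_pos: [0.4544, -0.2004, 0.195]
ee_rot: [1.901, 0.552, -1.901]
force: [1.1, -0.4, 1.0]
gripper_width: 0.0177
```

drive_tool(
  dr=[
    [0, 0, 0],
    [0, 0, 0],
    [0, 0, 0],
    [0, 0, 0],
    [0, 0, 0],
  ],
  delta_pos=[
    [3, 3.6, 0],
    [3, 3.6, 0],
    [3, 3.6, 0],
    [3, 3.3, 0],
    [0, 0, 0],
  ],
  grip=[1, 1, 1, 1, 1],
)

```text
time_s: 1.78
tcp_pos: [0.5744, -0.0589, 0.1945]
ee_rot: [1.899, 0.555, -1.9]
force: [-1.0, 0.1, -0.1]
gripper_width: 0.0009
```

```bash
python3 - <<'E'
from h import *
from scipy.spatial.transform import Rotation as Ro
s=observe();print(s['tcp_pos'],Ro.from_rotvec(s['ee_rot']).as_matrix().round(3),s['gripper_width'],s['joints'].round(2))
c=eyes.get_calibration('wrist');cv2.imwrite('pics/w1.png',eyes.get_image('wrist'));np.savez('pics/w1.npz',**c)
for X in((.5862,.0115,.09),(.5862+.0513,.0115-.081,.09),(.598,.147,.159),*[(s['tcp_pos'])]):print(proj('wrist',X,c))
E
```

```text
[ 0.5744493  -0.05892947  0.1944537 ] [[-0.     0.538 -0.843]
 [ 0.    -0.843 -0.538]
 [-1.    -0.001  0.   ]] 0.0008629692825785486 [-0.18  0.4   1.58  0.    1.16  0.82]
[217.62378843 152.02157602]
[328.00732815 152.34724086]
[10.77740142 19.94255906]
[278.89453239 245.1274823 ]
```

View pics/w1.png

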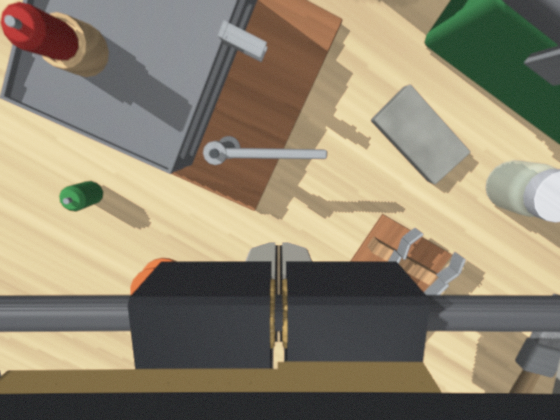

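Prediction and picture agree: pivot seen at (214,152), bar tip at (327,153), closed fingertips at (280,255). I'll go down behind the bar.

drive_tool(
  dr=[
    [0, 0, 0],
    [0, 0, 0],
    [0, 0, 0],
    [0, 0, 0],
    [0, 0, 0],
  ],
  delta_pos=[
    [0, 0, -4],
    [0, 0, -4],
    [0, 0, -3.5],
    [1.3, 0.8, 0],
    [1.3, 0.8, 0],
  ],
  grip=[1, 1, 1, 1, 1],
)

```text
time_s: 2.45
tcp_pos: [0.6011, -0.0449, 0.0817]
ee_rot: [1.903, 0.551, -1.899]
force: [0.3, -0.3, -0.4]
gripper_width: 0.0007
```

```bash
python3 - <<'E'
from h import *
from scipy.spatial.transform import Rotation as Ro
s=observe();p=s['tcp_pos'];print(p,s['force'])
P=np.array([.586,.0112])
prev=p[:2]
for i in range(9):
    th=np.radians(-57.4+65*i/8);u=np.array([np.cos(th),np.sin(th)]);n=np.array([-u[1],u[0]])
    q=P+.054*u-.0120*n
    print(i,((q-prev)*100).round(2),q.round(4));prev=q
E
```

```text
[ 0.60109371 -0.04493688  0.0816769 ] [ 0.29507787 -0.29965569 -0.40788567]
0 [0.39 0.42] [ 0.605  -0.0408]
1 [0.72 0.32] [ 0.6121 -0.0376]
2 [0.66 0.42] [ 0.6188 -0.0334]
3 [0.6  0.51] [ 0.6247 -0.0283]
4 [0.52 0.59] [ 0.6299 -0.0224]
5 [0.43 0.65] [ 0.6342 -0.0159]
6 [0.33 0.71] [ 0.6376 -0.0088]
7 [0.23 0.75] [ 0.6399 -0.0013]
8 [0.12 0.77] [0.6411 0.0064]
```

drive_tool(
  dr=[
    [0, 0, 0],
    [0, 0, 8],
    [0, 0, 8],
    [0, 0, 8],
    [0, 0, 8],
    [0, 0, 8],
    [0, 0, 8],
    [0, 0, 8],
  ],
  delta_pos=[
    [0.4, 0.3, 0],
    [0.7, 0.3, 0],
    [0.65, 0.4, 0],
    [0.6, 0.5, 0],
    [0.5, 0.6, 0],
    [0.45, 0.65, 0],
    [0.35, 0.7, 0],
    [0.2, 0.75, 0],
  ],
  grip=[1, 1, 1, 1, 1, 1, 1, 1],
)

```text
time_s: 3.45
tcp_pos: [0.6387, -0.0026, 0.0812]
ee_rot: [1.227, 1.197, -1.225]
force: [0.6, 1.0, 0.9]
gripper_width: 0.0002
```

```bash
python3 - <<'E'
from h import *
s=observe();p=s['tcp_pos'];print(p,s['force'])
cv2.imwrite('pics/w2.png',eyes.get_image('wrist'))
E
```

```text
[ 0.63866449 -0.00255232  0.08119854] [0.63339887 0.99170675 0.85355937]
```

View pics/w2.png

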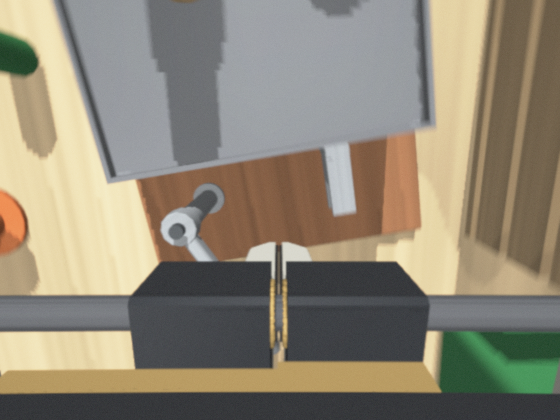

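```bash
python3 - <<'E'
from h import *
cv2.imwrite('pics/s2.png',eyes.get_image('scene'));cv2.imwrite('pics/t2.png',eyes.get_image('top'))
crop('pics/s2.png','pics/s2c.png',270,150,160,120,5)
crop('pics/t2.png','pics/t2c.png',130,130,150,120,5)
E
```

```text
(no output)
```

View pics/s2c.png

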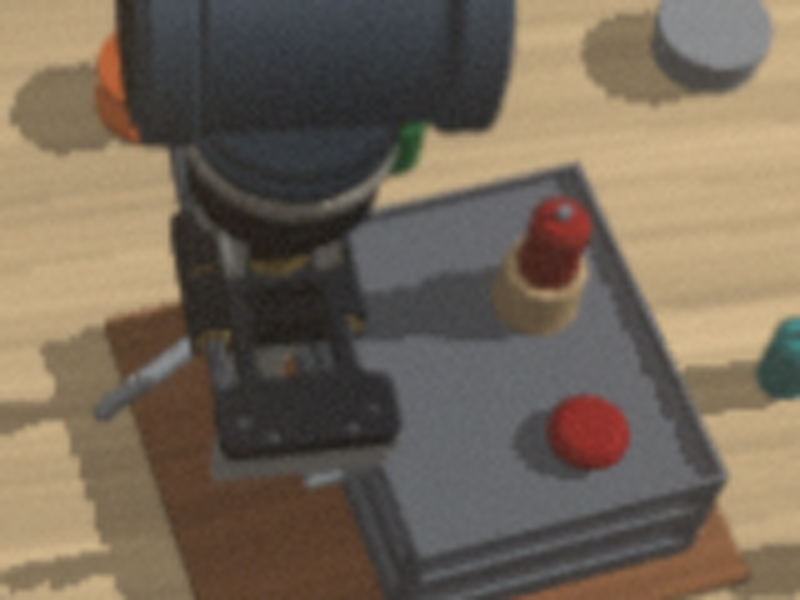

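View pics/t2c.png

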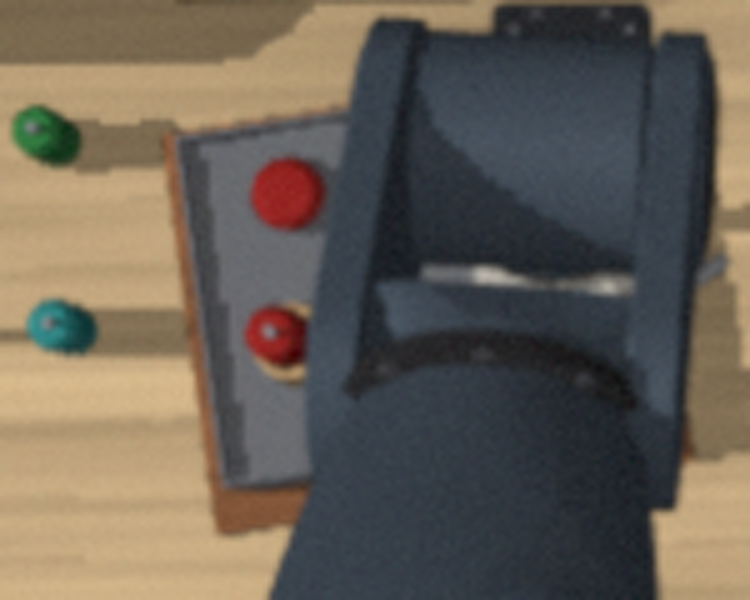

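```bash
python3 - <<'E'
from h import *
from scipy.spatial.transform import Rotation as Ro
s=observe();p=s['tcp_pos'];M=Ro.from_rotvec(s['ee_rot']).as_matrix();print(s['time_s'],p,M.round(3))
P=np.array([.586,.0112,.09])
th=np.radians(-57.5)
for n in('wrist','scene'):
    print(n,'pivot',proj(n,P),'tip',proj(n,P+.096*np.array([np.cos(th),np.sin(th),0])))
    for a in(-.0175,.0175):
        for b in(-.0075,.0075):print(a,b,proj(n,p+M[:,1]*a+M[:,2]*b).round(1), 'up 30mm',proj(n,p+M[:,1]*a+M[:,2]*b-M[:,0]*.03).round(1))
crop('pics/w2.png','pics/w2c.png',150,180,260,120,3)
E
```

```text
3.6 [ 0.63840234 -0.00263598  0.08087756] [[ 0.001  1.    -0.03 ]
 [-0.    -0.03  -1.   ]
 [-1.     0.001  0.   ]]
wrist pivot [183.29296362 229.74236799] tip [278.84044965 351.56402156]
-0.0175 -0.0075 [247.4 232.7] up 30mm [242.2 250.8]
-0.0175 0.0075 [248.  256.3] up 30mm [242.9 278. ]
0.0175 -0.0075 [306.1 232.7] up 30mm [310.9 250.7]
0.0175 0.0075 [305.6 256.3] up 30mm [310.3 277.9]
scene pivot [320.00919326 209.81307597] tip [289.13166439 233.21713935]
-0.0175 -0.0075 [320. 225.] up 30mm [321.1 218.5]
-0.0175 0.0075 [313.6 225.6] up 30mm [314.5 219.1]
0.0175 -0.0075 [322.4 238.3] up 30mm [323.5 232.1]
0.0175 0.0075 [315.9 238.9] up 30mm [316.9 232.7]
```

View pics/w2c.png

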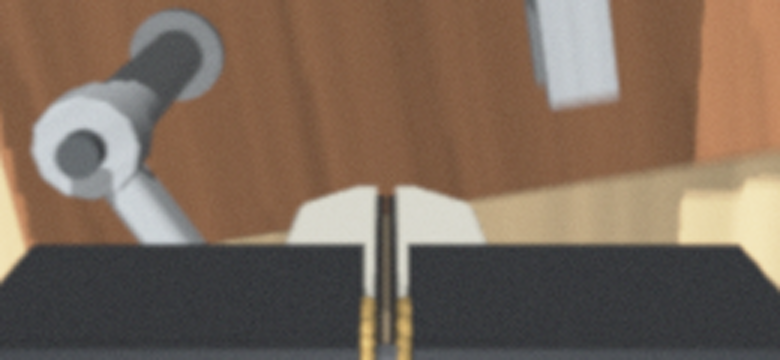

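The hook did not move. Its tip is still at the same pixel in both views, and the fingers passed over the bar. In the wrist picture the shut fingertips end about 1 cm short of the reported TCP height, so I'll back off over the bar and repeat about 2 cm lower.

drive_tool(
  dr=[
    [0, 0, 0],
    [0, 0, -9.3],
    [0, 0, -9.3],
    [0, 0, -9.3],
    [0, 0, -9.3],
    [0, 0, -9.3],
    [0, 0, -9.5],
    [0, 0, 0],
  ],
  delta_pos=[
    [0, 0, 4],
    [-0.6, -0.8, 0],
    [-0.6, -0.8, 0],
    [-0.8, -0.8, 0],
    [-0.8, -0.8, 0],
    [-0.9, -0.9, 0],
    [-0.9, -0.7, 0],
    [0, 0, 0],
  ],
  grip=[1, 1, 1, 1, 1, 1, 1, 1],
)

```text
time_s: 4.6
tcp_pos: [0.5918, -0.0515, 0.1206]
ee_rot: [1.903, 0.55, -1.902]
force: [0.4, 0.2, 1.4]
gripper_width: 0.0005
```

drive_tool(
  dr=[
    [0, 0, 0],
    [0, 0, 0],
    [0, 0, 0],
  ],
  delta_pos=[
    [0, 0, -3],
    [0, 0, -3],
    [0, 0, 0],
  ],
  grip=[1, 1, 1],
)

```text
time_s: 4.97
tcp_pos: [0.5911, -0.0506, 0.0586]
ee_rot: [1.897, 0.555, -1.903]
force: [-0.4, 0.2, 0.8]
gripper_width: 0.0003
```

```bash
python3 - <<'E'
from h import *
from scipy.spatial.transform import Rotation as Ro
s=observe();p=s['tcp_pos'];M=Ro.from_rotvec(s['ee_rot']).as_matrix();th=np.arctan2(M[1,1],M[0,1]);print(p,np.degrees(th))
cv2.imwrite('pics/w3.png',eyes.get_image('wrist'))
P=np.array([.586,.0112]);u=np.array([np.cos(th),np.sin(th)]);n=np.array([-u[1],u[0]]);print((p[:2]-P)@u,(p[:2]-P)@n)
E
```

```text
[ 0.59105125 -0.05056667  0.05857115] -57.50776257947449
0.054811436056974326 -0.02891960268377995
```

View pics/w3.png

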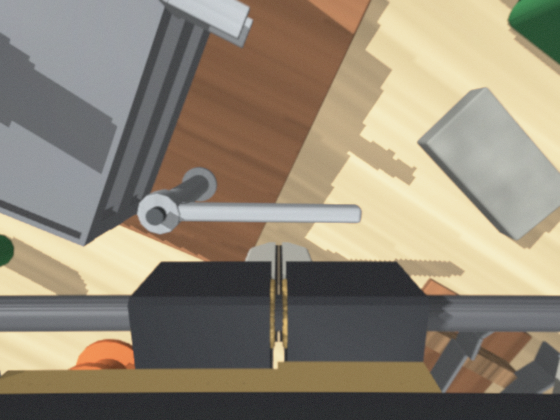

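The bar (rows 204–222) lies ahead of the fingertips (row 243). I'll push, then check.

drive_tool(
  dr=[
    [0, 0, 0],
    [0, 0, 0],
    [0, 0, 8],
    [0, 0, 8],
    [0, 0, 8],
  ],
  delta_pos=[
    [0.7, 0.45, 0],
    [0.75, 0.45, 0],
    [0.7, 0.3, 0],
    [0.65, 0.4, 0],
    [0.6, 0.5, 0],
  ],
  grip=[1, 1, 1, 1, 1],
)

```text
time_s: 5.65
tcp_pos: [0.6268, -0.0295, 0.0608]
ee_rot: [1.624, 0.875, -1.623]
force: [-1.5, 0.1, -0.5]
gripper_width: 0.0001
```

```bash
python3 - <<'E'
from h import *
from scipy.spatial.transform import Rotation as Ro
s=observe();p=s['tcp_pos'];M=Ro.from_rotvec(s['ee_rot']).as_matrix();th=np.arctan2(M[1,1],M[0,1]);print(p,np.degrees(th))
cv2.imwrite('pics/w4.png',eyes.get_image('wrist'))
P=np.array([.586,.0112]);u=np.array([np.cos(th),np.sin(th)]);n=np.array([-u[1],u[0]]);print((p[:2]-P)@u,(p[:2]-P)@n)
E
```

```text
[ 0.62677829 -0.02953407  0.0607603 ] -33.328179495812336
0.05645246205591013 -0.011629861941975295
```

View pics/w4.png

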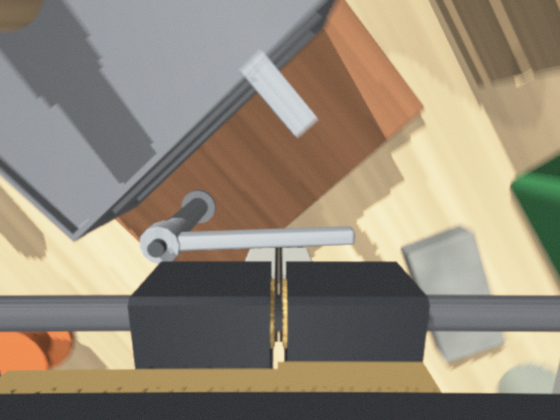

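drive_tool(
  dr=[
    [0, 0, 8],
    [0, 0, 8],
    [0, 0, 8],
    [0, 0, 8],
    [0, 0, 0],
  ],
  delta_pos=[
    [0.5, 0.6, 0],
    [0.4, 0.65, 0],
    [0.3, 0.7, 0],
    [0.15, 0.75, 0],
    [0, 0, 0],
  ],
  grip=[1, 1, 1, 1, 1],
)

```text
time_s: 6.32
tcp_pos: [0.64, -0.0024, 0.0605]
ee_rot: [1.232, 1.194, -1.231]
force: [0.0, 0.2, 0.1]
gripper_width: 0.0004
```

```bash
cat > pv.py <<'E'
import sys
from h import *
from scipy.spatial.transform import Rotation as Ro
s=observe();p=s['tcp_pos'];M=Ro.from_rotvec(s['ee_rot']).as_matrix();th=np.arctan2(M[1,1],M[0,1]);print(s['time_s'],p.round(4),np.degrees(th).round(2),s['force'].round(1),s['gripper_width'])
n=sys.argv[1];c=eyes.get_calibration('wrist');im=eyes.get_image('wrist');cv2.imwrite(f'pics/{n}.png',im);np.savez(f'pics/{n}.npz',p=p,rv=s['ee_rot'],**c)
P=np.array([.586,.0112]);u=np.array([np.cos(th),np.sin(th)]);n=np.array([-u[1],u[0]]);print('hook frame',(p[:2]-P)@u,(p[:2]-P)@n)
E
python3 pv.py w5
```

```text
6.325 [ 0.64   -0.0024  0.0605] -1.72 [0.  0.2 0.1] 0.00044233819986421705
hook frame 0.054342983330260546 -0.011997863772811108
```

View pics/w5.png

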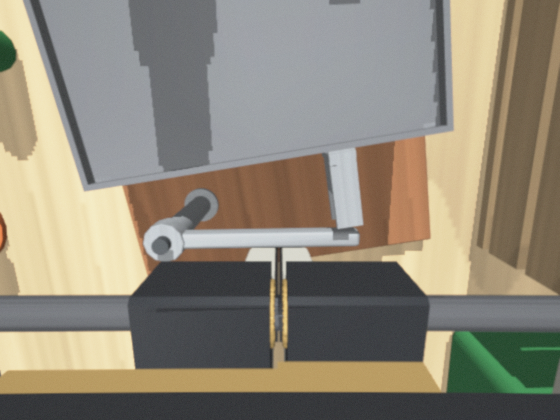

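The bar is just outside the catch, about 8° to go.

drive_tool(
  dr=[
    [0, 0, 4.5],
    [0, 0, 4.5],
    [0, 0, 0],
  ],
  delta_pos=[
    [0.05, 0.4, 0],
    [0.05, 0.4, 0],
    [0, 0, 0],
  ],
  grip=[1, 1, 1],
)

```text
time_s: 6.75
tcp_pos: [0.6405, 0.0051, 0.0602]
ee_rot: [1.117, 1.266, -1.116]
force: [0.2, -0.1, -1.0]
gripper_width: 0.0006
```

```bash
python3 pv.py w6
```

```text
6.75 [0.6405 0.0051 0.0602] 7.18 [ 0.2 -0.1 -1. ] 0.0005992763348603931
hook frame 0.053333338541348495 -0.01291067568629449
```

View pics/w6.png

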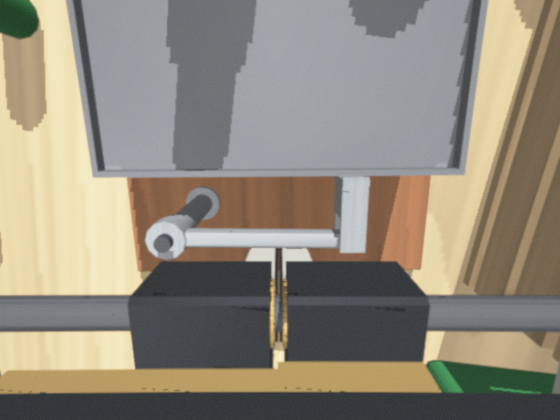

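The bar is inside the catch and about parallel to the tray edge. I'll push a little more until the stop is felt.

drive_tool(
  dr=[
    [0, 0, 0],
    [0, 0, 0],
  ],
  delta_pos=[
    [-0.02, 0.15, 0],
    [0, 0, 0],
  ],
  grip=[1, 1],
)

```text
time_s: 7.05
tcp_pos: [0.6403, 0.0063, 0.0601]
ee_rot: [1.115, 1.266, -1.115]
force: [-0.0, -0.6, 0.7]
gripper_width: 0.0004
```

drive_tool(
  dr=[
    [0, 0, 0],
    [0, 0, 0],
  ],
  delta_pos=[
    [-0.02, 0.15, 0],
    [0, 0, 0],
  ],
  grip=[1, 1],
)

```text
time_s: 7.3
tcp_pos: [0.6403, 0.0065, 0.0601]
ee_rot: [1.113, 1.265, -1.115]
force: [1.1, -10.0, -0.5]
gripper_width: 0.0002
```

A 10 N reaction shows the hook is at its stop. I'll back off, rise, and go to above the tongs with the jaws opening.

drive_tool(
  dr=[
    [0, 0, 0],
    [0, 0, 0],
    [0, 0, -10],
    [0, 0, -10],
    [0, 0, -10],
    [0, 0, -10],
    [0, 0, -10],
    [0, 0, -10],
  ],
  delta_pos=[
    [0.2, -2, 0],
    [0.2, -2, 0],
    [0, 0, 5],
    [0, 0, 5],
    [-1, -2.8, 4],
    [-2, -2.8, 0],
    [-2, -2.8, 0],
    [-2, -2.8, 0],
  ],
  grip=[1, 1, 1, 1, 1, 0, -1, -1],
)

```text
time_s: 8.3
tcp_pos: [0.5732, -0.1457, 0.2001]
ee_rot: [1.851, 0.619, -1.85]
force: [0.8, -0.0, 0.8]
gripper_width: 0.0259
```

drive_tool(
  dr=[
    [0, 0, -9],
    [0, 0, -9],
    [0, 0, -9],
    [0, 0, -8],
    [0, 0, 0],
  ],
  delta_pos=[
    [-2, -2.8, 0],
    [-2, -2.8, 0],
    [-1.5, -3, 0],
    [0, 0, 0],
    [0, 0, 0],
  ],
  grip=[-1, -1, -1, -1, -1],
)

```text
time_s: 8.93
tcp_pos: [0.5187, -0.2309, 0.2001]
ee_rot: [2.201, 0.045, -2.201]
force: [-0.9, -0.5, -0.4]
gripper_width: 0.0762
```

```bash
python3 pv.py w7; python3 - <<'E'
from h import *
cv2.imwrite('pics/t7.png',eyes.get_image('top'));crop('pics/t7.png','pics/t7c.png',130,130,150,120,5)
E
```

```text
8.925 [ 0.5187 -0.2309  0.2001] -87.65 [-0.9 -0.5 -0.4] 0.07621920861797768
hook frame 0.2391440912569458 -0.0772072565166724
```

View pics/w7.png

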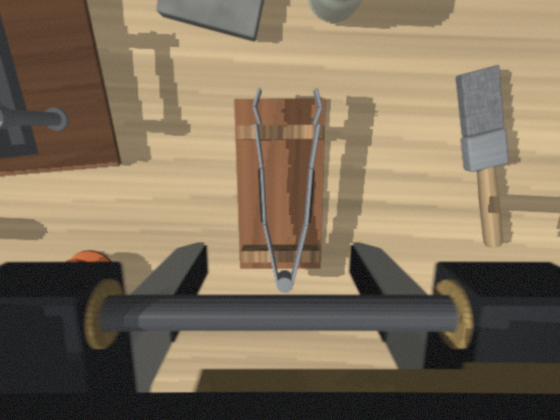

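View pics/t7c.png

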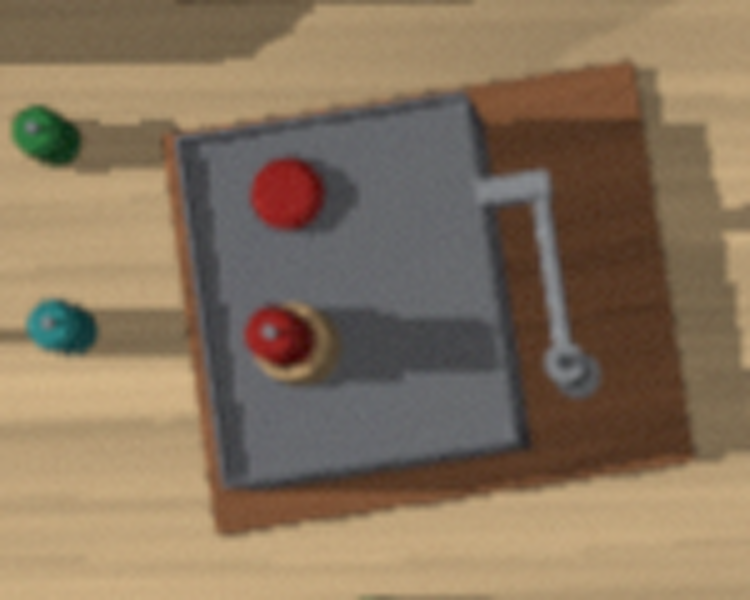

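The hook is home: the bar meets the catch at (548,180) in the crop. Tongs in the wrist view: hinge (285,281), tip ends (260,92) and (318,92), panels at rows ~168–220. I'll work out the grasp from these.

```bash
crop() { :; }; python3 - <<'E'
from h import *
np.set_printoptions(precision=4,suppress=True)
c=dict(np.load('pics/w7.npz'));c['k1']=float(c['k1'])
hin=onz('wrist',285,281,.05,c);L=onz('wrist',259,92,.049,c);R=onz('wrist',317.5,92,.049,c);print(hin,L,R,(L+R)/2)
pl=[onz('wrist',*q,.049,c) for q in((262,168),(264,222),(311.5,168),(307,222))];print(np.array(pl),np.mean(pl,0))
rb=[onz('wrist',*q,.028,c) for q in((235,132),(326,132),(242,257),(321,257))];print('bars',np.array(rb),np.mean(rb,0))
m=(L+R)/2;d=(m-hin)[:2];print(np.linalg.norm(d),np.degrees(np.arctan2(d[1],d[0])));d/=np.linalg.norm(d);print('grip',hin[:2]+.1*d, m[:2]-.107*d)
crop('pics/w7.png','pics/w7c.png',220,80,130,220,3)
E
```

```text
[ 0.4223 -0.2412  0.05  ] [ 0.6189 -0.2072  0.049 ] [ 0.6211 -0.2635  0.049 ] [ 0.62   -0.2353  0.049 ]
[[ 0.546  -0.2121  0.049 ]
 [ 0.4889 -0.2159  0.049 ]
 [ 0.548  -0.2625  0.049 ]
 [ 0.4908 -0.2614  0.049 ]] [ 0.5184 -0.238   0.049 ]
bars [[ 0.5801 -0.1818  0.028 ]
 [ 0.5839 -0.2774  0.028 ]
 [ 0.4398 -0.191   0.028 ]
 [ 0.4435 -0.2823  0.028 ]] [ 0.5118 -0.2331  0.028 ]
0.19772691292708205 1.6885980206353832
grip [ 0.5223 -0.2382] [ 0.513  -0.2385]
```

View pics/w7c.png

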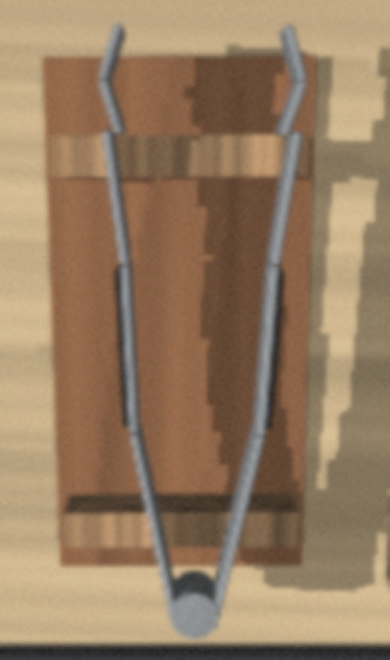

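drive_tool(
  dr=[
    [0, 0, 0],
    [0, 0, 0],
    [0, 0, 0],
    [0, 0, 0],
  ],
  delta_pos=[
    [0, -0.65, -4],
    [0, 0, -5],
    [0, 0, -4],
    [0, 0, 0],
  ],
  grip=[-1, -1, -1, -1],
  newtons=15,
)

```text
time_s: 9.52
tcp_pos: [0.5177, -0.2354, 0.0678]
ee_rot: [2.196, 0.051, -2.205]
force: [-0.4, 0.4, -0.1]
gripper_width: 0.0928
```

```bash
python3 pv.py w8
```

```text
9.525 [ 0.5177 -0.2354  0.0678] -87.48 [-0.4  0.4 -0.1] 0.09276576580971037
hook frame 0.2433810958006201 -0.0791268438909713
```

View pics/w8.png

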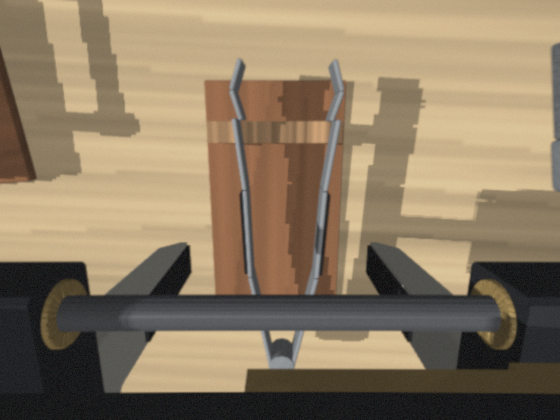

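drive_tool(
  dr=[
    [0, 0, 0],
    [0, 0, 0],
    [0, 0, 0],
  ],
  delta_pos=[
    [0.1, -0.2, -2.5],
    [0, 0, -2.4],
    [0, 0, 0],
  ],
  grip=[-1, -1, -1],
)

```text
time_s: 9.95
tcp_pos: [0.5204, -0.2385, 0.0218]
ee_rot: [2.2, 0.047, -2.2]
force: [0.2, -0.6, 0.1]
gripper_width: 0.0929
```

```bash
python3 pv.py w9
```

```text
9.95 [ 0.5204 -0.2385  0.0218] -87.56 [ 0.2 -0.6  0.1] 0.09287196989043844
hook frame 0.24664561986597244 -0.07621714067635997
```

View pics/w9.png

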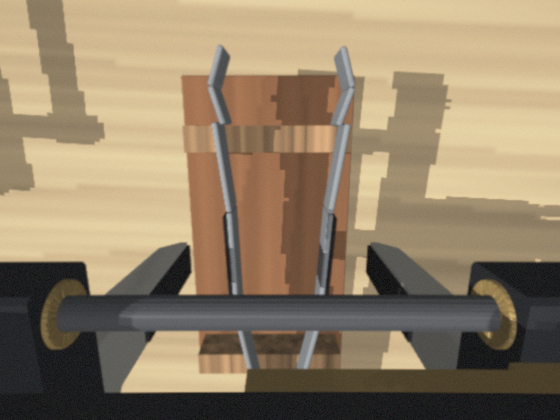

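Centred: arms at columns 232 and 330, jaw centre 279. I'll close to ~51 mm, just squeezing the panels.

drive_tool(
  dr=[
    [0, 0, 0],
    [0, 0, 0],
    [0, 0, 0],
    [0, 0, 0],
    [0, 0, 0],
    [0, 0, 0],
    [0, 0, 0],
  ],
  delta_pos=[
    [0, 0, -0.1],
    [0, 0, 0],
    [0, 0, 0],
    [0, 0, 0],
    [0, 0, 0],
    [0, 0, 0],
    [0, 0, 0],
  ],
  grip=[-0.1, -0.1, -0.1, -0.1, -0.1, -0.1, -0.1],
  newtons=15,
)

```text
time_s: 10.88
tcp_pos: [0.5202, -0.2384, 0.0201]
ee_rot: [2.201, 0.046, -2.2]
force: [0.1, 1.3, 2.4]
gripper_width: 0.0515
```

```bash
python3 pv.py w10
```

```text
10.875 [ 0.5202 -0.2384  0.0201] -87.62 [0.1 1.3 2.4] 0.051455495897589125
hook frame 0.24661829492790852 -0.0761405435994164
```

View pics/w10.png

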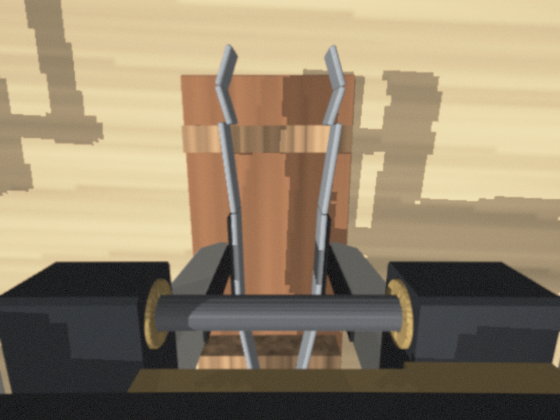

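drive_tool(
  dr=[
    [0, 0, 0],
    [0, 0, 0],
    [0, 0, 0],
    [0, 0, 0],
    [0, 0, 0],
    [0, 0, 0],
    [0, 0, 0],
    [0, 0, 0],
  ],
  delta_pos=[
    [0, 0, 1],
    [0, 0, 2],
    [0, 0, 3],
    [0, 0, 4],
    [0, 0, 4],
    [0, 0, 3],
    [0, 0, 1],
    [0, 0, 0],
  ],
  grip=[-0.1, -0.1, -0.1, -0.1, -0.1, -0.1, -0.1, -0.1],
)

```text
time_s: 11.92
tcp_pos: [0.5199, -0.2384, 0.1999]
ee_rot: [2.2, 0.046, -2.2]
force: [-0.3, 0.0, -1.3]
gripper_width: 0.051
```

```bash
python3 pv.py w11
```

```text
11.925 [ 0.5199 -0.2384  0.1999] -87.62 [-0.3  0.  -1.3] 0.0509613895464974
hook frame 0.24666366731390132 -0.07639935466039541
```

View pics/w11.png

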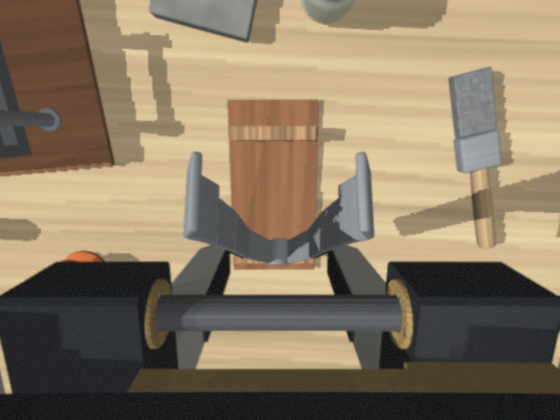

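The tongs swung in the grip: the tips now appear high near the camera (195,155)/(362,155) and the hinge low at (280,250). I'll check from the scene camera.

```bash
python3 - <<'E'
from h import *
cv2.imwrite('pics/s11.png',eyes.get_image('scene'));crop('pics/s11.png','pics/s11c.png',140,60,160,200,3);crop('pics/s11.png','pics/s11c.png',150,90,130,130,5)
E
```

```text
(no output)
```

View pics/s11c.png

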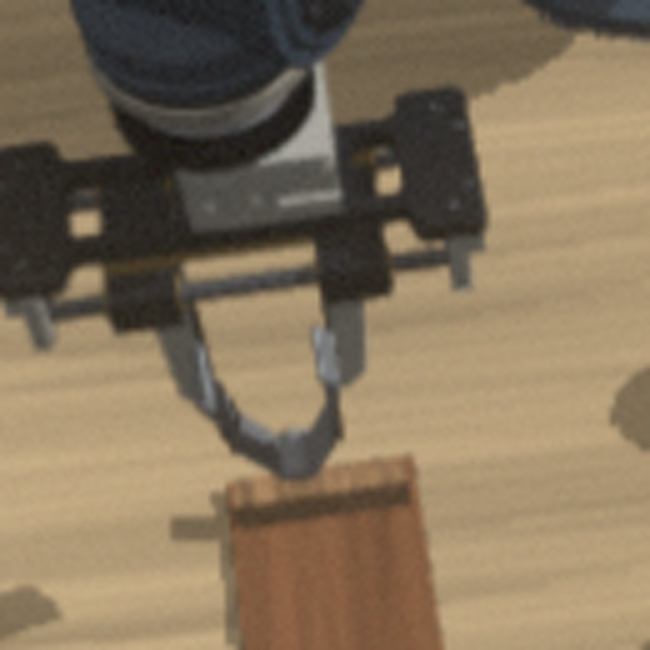

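```bash
python3 - <<'E'
from h import *
np.set_printoptions(precision=4,suppress=True)
c=dict(np.load('pics/w11.npz'));c['k1']=float(c['k1'])
print('hinge',tri(ray('wrist',280,250,c),ray('scene',209.6-.3,182-.3)))
for x in(.50,.52,.535):
    for z in (.11,.125):print(x,z,proj('wrist',(x,-.238,z),c),proj('scene',(x,-.238,z)))
crop('pics/w11.png','pics/w11c.png',170,130,220,140,3)
E
```

```text
hinge [ 0.4794 -0.2405  0.102 ]
0.5 0.11 [278.0447 231.0613] [210.3763 186.7935]
0.5 0.125 [278.028  236.4918] [209.6192 183.2243]
0.52 0.11 [278.9897 208.9042] [210.8923 193.8102]
0.52 0.125 [279.0229 213.254 ] [210.1325 190.2876]
0.535 0.11 [279.7198 191.7865] [211.2876 199.1627]
0.535 0.125 [279.7928 195.2746] [210.5258 195.6768]
```

View pics/w11c.png

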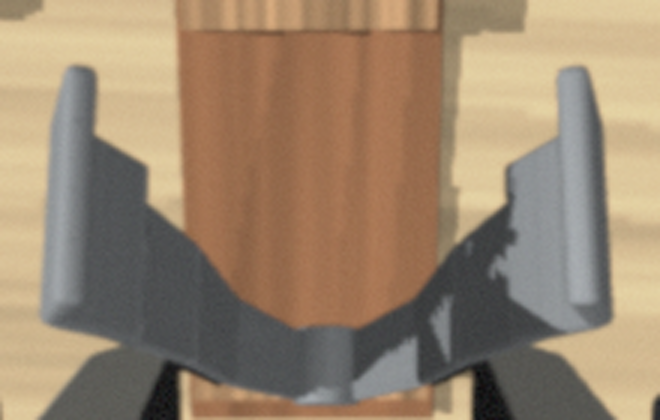

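The hinge hangs at about (0.479, z 0.10), so the tongs are pitched ~70° tips-up. The contact was on the panels' front edge, ahead of the centre of mass. I'll lay them back down over the rear crossbar, which levels them, then regrip ~8 mm nearer the hinge and tighter.

drive_tool(
  dr=[
    [0, 0, 0],
    [0, 0, 0],
    [0, 0, 0],
    [0, 0, 0],
  ],
  delta_pos=[
    [-1.4, 0, -1],
    [-1.4, 0, -2],
    [-1.4, 0, -2],
    [0, 0, 0],
  ],
  grip=[-0.1, -0.1, -0.1, -0.1],
)

```text
time_s: 12.52
tcp_pos: [0.4765, -0.2377, 0.1481]
ee_rot: [2.198, 0.048, -2.206]
force: [-0.3, -0.1, -0.5]
gripper_width: 0.0515
```

drive_tool(
  dr=[
    [0, 0, 0],
    [0, 0, 0],
    [0, 0, 0],
    [0, 0, 0],
    [0, 0, 0],
    [0, 0, 0],
  ],
  delta_pos=[
    [0, 0, -1],
    [0.2, 0, -1],
    [0.3, 0, -1],
    [0.3, 0, -1],
    [0.3, 0, -1],
    [0.3, 0, -1],
  ],
  grip=[-0.1, -0.1, -0.1, -0.1, -0.1, -0.1],
)

```text
time_s: 13.28
tcp_pos: [0.4923, -0.2383, 0.0893]
ee_rot: [2.2, 0.046, -2.201]
force: [0.9, -0.8, -0.0]
gripper_width: 0.051
```

```bash
python3 pv.py w12
```

```text
13.275 [ 0.4923 -0.2383  0.0893] -87.61 [ 0.9 -0.8 -0. ] 0.051049334981140546
hook frame 0.24539251787861857 -0.10406168057243316
```

View pics/w12.png

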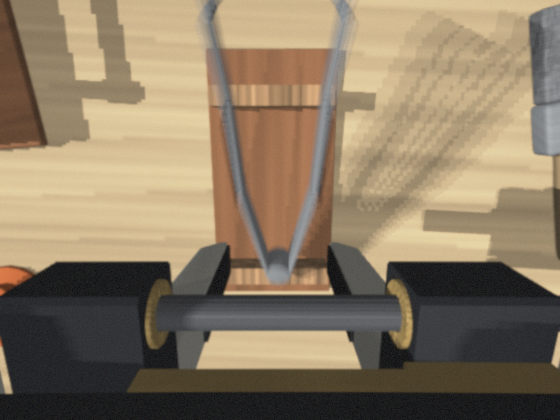

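The tongs are moving (blurred) and the fingers appear to be near the hinge now. I'll hold and look.

drive_tool(
  dr=[
    [0, 0, 0],
    [0, 0, 0],
    [0, 0, 0],
    [0, 0, 0],
  ],
  delta_pos=[
    [0, 0, 0],
    [0, 0, 0],
    [0, 0, 0],
    [0, 0, 0],
  ],
  grip=[-0.1, -0.1, -0.1, -0.1],
)

```text
time_s: 13.82
tcp_pos: [0.4921, -0.2385, 0.0902]
ee_rot: [2.201, 0.045, -2.2]
force: [-0.1, -0.5, 0.3]
gripper_width: 0.0513
```

```bash
python3 pv.py w13; python3 - <<'E'
from h import *
cv2.imwrite('pics/s13.png',eyes.get_image('scene'));crop('pics/s13.png','pics/s13c.png',140,110,130,150,4)
E
```

```text
13.825 [ 0.4921 -0.2385  0.0902] -87.62 [-0.1 -0.5  0.3] 0.05134943294802635
hook frame 0.24558086577255908 -0.10419012550455832
```

View pics/w13.png

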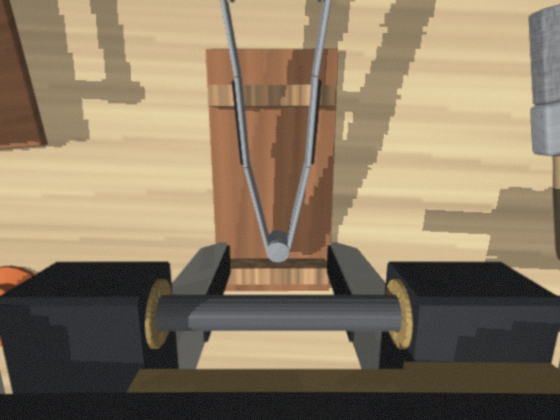

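View pics/s13c.png

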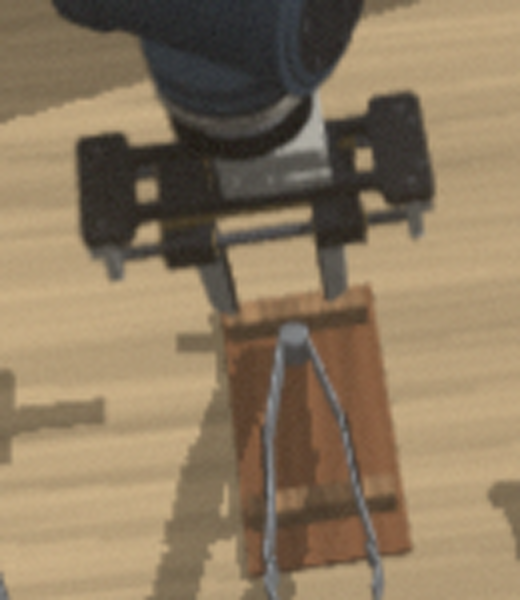

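The tongs came loose. They now lie with the hinge on the board between the crossbars at (278,243) and the arms over the front crossbar, so they are pitched slightly tips-up. This and the missed hook both indicate that the fingers' effective tip is ~14 mm short of the TCP, so my grip was too shallow. I'll measure the tongs' pose, then regrip deeper and square to it.

drive_tool(
  dr=[
    [0, 0, 0],
    [0, 0, 0],
    [0, 0, 0],
    [0, 0, 0],
  ],
  delta_pos=[
    [0, 0, 4],
    [1, 0, 4],
    [2, 0, 3],
    [0, 0, 0],
  ],
  grip=[-1, -1, -1, -1],
)

```text
time_s: 14.42
tcp_pos: [0.5237, -0.2388, 0.2021]
ee_rot: [2.203, 0.044, -2.195]
force: [-0.6, 0.7, -0.7]
gripper_width: 0.0863
```

```bash
python3 pv.py w14; python3 - <<'E'
from h import *
cv2.imwrite('pics/t14.png',eyes.get_image('top'));crop('pics/t14.png','pics/t14c.png',290,130,120,150,4)
E
```

```text
14.425 [ 0.5237 -0.2388  0.2021] -87.58 [-0.6  0.7 -0.7] 0.08630193554912947
hook frame 0.24718573728082915 -0.0728228709981977
```

View pics/w14.png

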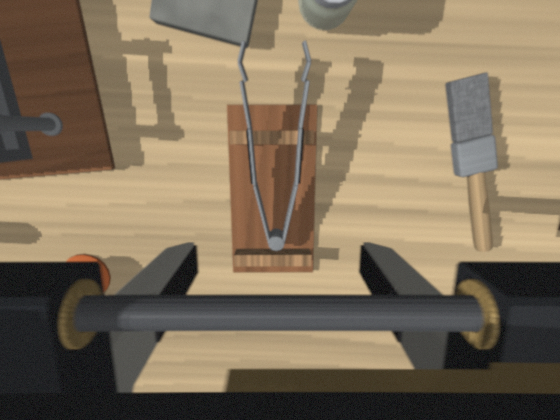

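View pics/t14c.png

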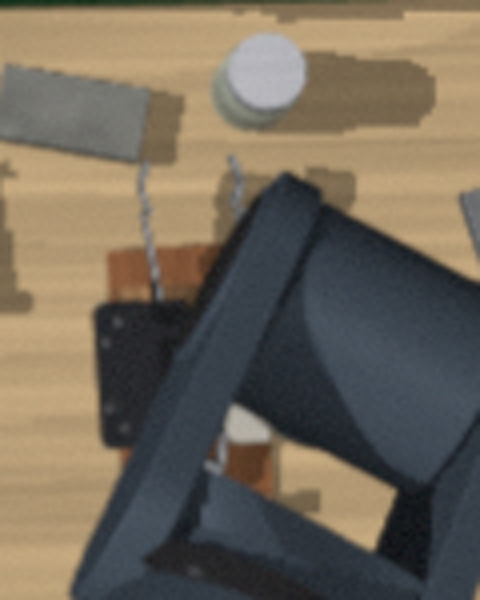

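```bash
python3 - <<'E'
from h import *
np.set_printoptions(precision=4,suppress=True)
crop('pics/w14.png','pics/w14c.png',215,30,120,230,3)
c=dict(np.load('pics/w14.npz'));c['k1']=float(c['k1'])
hin=onz('wrist',276,240,.028,c);a=np.arctan2(.022,.12);print('pitch guess',np.degrees(a))
for _ in range(1):
    zt=.006+.207*np.sin(a)+.02
    L=onz('wrist',243,44,zt,c);R=onz('wrist',306.5,44,zt,c);m=(L+R)/2
print(hin,L,R,m,zt,np.linalg.norm(m-hin));d=(m-hin);print(np.degrees(np.arctan2(d[1],d[0])))
print('front bar',onz('wrist',272,136,.028,c),'rear',onz('wrist',272,261,.028,c))
E
```

```text
pitch guess 10.388857815469612
[ 0.4671 -0.2379  0.028 ] [ 0.6632 -0.2006  0.0633] [ 0.6656 -0.2576  0.0633] [ 0.6644 -0.2291  0.0633] 0.06332786885245902 0.2006564590966767
2.5569696607179764
front bar [ 0.5831 -0.2291  0.028 ] rear [ 0.4412 -0.2343  0.028 ]
```

View pics/w14c.png

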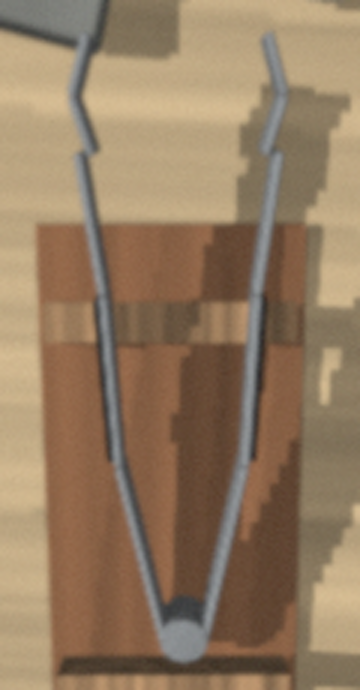

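drive_tool(
  dr=[
    [0, -5, 0],
    [0, -5.5, 0],
    [0, 0, 0],
    [0, 0, 0],
    [0, 0, 0],
  ],
  delta_pos=[
    [1.6, 0.3, -2],
    [1.7, 0.2, -4],
    [0, 0, -5],
    [0, 0, -3],
    [0, 0, 0],
  ],
  grip=[-1, -1, -1, -1, -1],
)

```text
time_s: 15.15
tcp_pos: [0.5527, -0.2324, 0.057]
ee_rot: [2.387, 0.044, -1.996]
force: [0.2, 0.3, 0.9]
gripper_width: 0.0933
```

```bash
python3 pv.py w15;python3 - <<'E'
from h import *
from scipy.spatial.transform import Rotation as Ro
print(Ro.from_rotvec(observe()['ee_rot']).as_matrix().round(3))
E
```

```text
15.15 [ 0.5527 -0.2324  0.057 ] -87.68 [0.2 0.3 0.9] 0.09328114233592348
hook frame 0.24205811991663306 -0.043172600989473855
[[ 0.18   0.041 -0.983]
 [ 0.001 -0.999 -0.041]
 [-0.984  0.006 -0.18 ]]
```

View pics/w15.png

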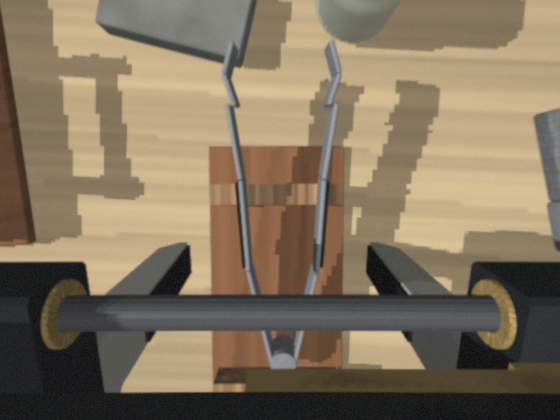

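drive_tool(
  dr=[
    [0, 0, 0],
    [0, 0, 0],
    [0, 0, 0],
  ],
  delta_pos=[
    [0.3, -0.1, -2.2],
    [0.3, 0, -2.3],
    [0, 0, 0],
  ],
  grip=[-1, -1, -1],
)

```text
time_s: 15.58
tcp_pos: [0.5608, -0.2343, 0.0151]
ee_rot: [2.39, 0.042, -1.989]
force: [-0.2, 0.1, -0.3]
gripper_width: 0.0932
```

```bash
python3 pv.py w16
```

```text
15.575 [ 0.5608 -0.2343  0.0151] -87.66 [-0.2  0.1 -0.3] 0.09315551953770071
hook frame 0.2442676883423819 -0.035243006179214324
```

View pics/w16.png

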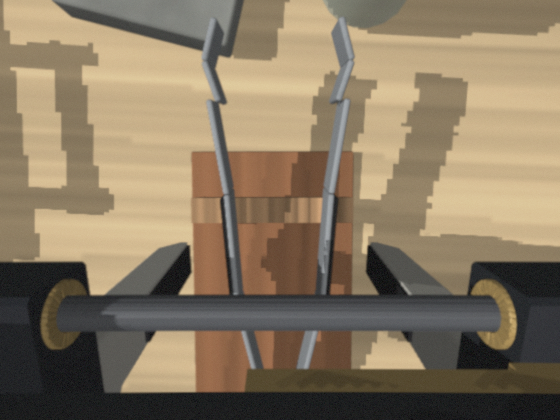

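drive_tool(
  dr=[
    [0, 0, 0],
    [0, 0, 0],
    [0, 0, 0],
    [0, 0, 0],
    [0, 0, 0],
    [0, 0, 0],
    [0, 0, 0],
    [0, 0, 0],
  ],
  delta_pos=[
    [-0.1, 0, -0.3],
    [0, 0, 0],
    [0, 0, 0],
    [0, 0, 0],
    [0, 0, 0],
    [0, 0, 0],
    [0, 0, 0],
    [0, 0, 0],
  ],
  grip=[-1, -0.02, -0.02, -0.02, -0.02, -0.02, -0.02, -0.02],
  newtons=20,
)

```text
time_s: 16.62
tcp_pos: [0.5601, -0.2345, 0.0121]
ee_rot: [2.391, 0.041, -1.988]
force: [-0.2, 0.3, 1.1]
gripper_width: 0.0479
```

drive_tool(
  dr=[
    [0, 0, 0],
    [0, 0, 0],
    [0, 0, 0],
    [0, 0, 0],
    [0, 0, 0],
  ],
  delta_pos=[
    [0, 0, 0.5],
    [0, 0, 0.7],
    [0, 0, 1],
    [0, 0, 1],
    [0, 0, 0.5],
  ],
  grip=[-0.02, -0.02, -0.02, -0.02, -0.02],
)

```text
time_s: 17.25
tcp_pos: [0.5603, -0.2346, 0.0501]
ee_rot: [2.391, 0.041, -1.987]
force: [-0.3, 0.4, -0.3]
gripper_width: 0.0476
```

```bash
python3 pv.py w17
```

```text
17.25 [ 0.5603 -0.2346  0.0501] -87.66 [-0.3  0.4 -0.3] 0.04756251503999119
hook frame 0.24453956656311868 -0.03566462694292413
```

View pics/w17.png

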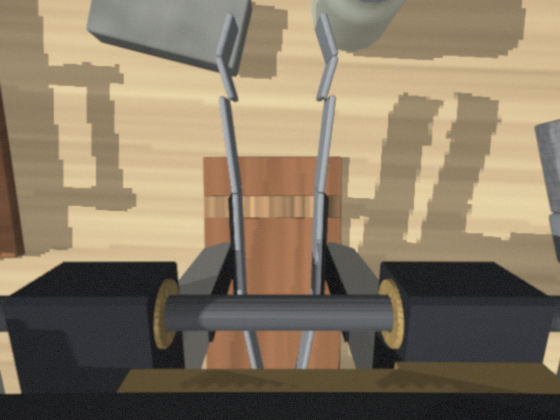

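The tongs hold their attitude this time. I'll lift slowly and check again.

drive_tool(
  dr=[
    [0, 0, 0],
    [0, 0, 0],
    [0, 0, 0],
    [0, 0, 0],
    [0, 0, 0],
    [0, 0, 0],
    [0, 0, 0],
    [0, 0, 0],
  ],
  delta_pos=[
    [0, 0, 1],
    [0, 0, 2],
    [0, 0, 2.5],
    [0, 0, 2.5],
    [0, 0, 2.5],
    [0, 0, 2.5],
    [0, 0, 1.5],
    [0, 0, 0.5],
  ],
  grip=[-0.02, -0.02, -0.02, -0.02, -0.02, -0.02, -0.02, -0.02],
)

```text
time_s: 18.3
tcp_pos: [0.5602, -0.2345, 0.1997]
ee_rot: [2.391, 0.041, -1.987]
force: [0.4, -0.8, -0.9]
gripper_width: 0.0476
```

```bash
python3 pv.py w18
```

```text
18.3 [ 0.5602 -0.2345  0.1997] -87.66 [ 0.4 -0.8 -0.9] 0.04761636960285939
hook frame 0.24443155177204662 -0.03585861762879852
```

View pics/w18.png

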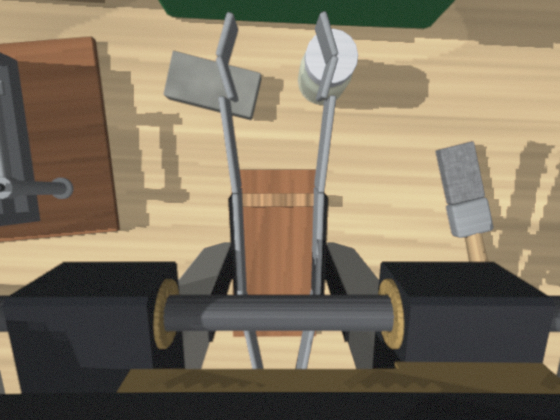

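The tongs are unchanged in the tool frame (same pixels as before). I'll work out the tip centre relative to the TCP from the cup kinks at (220,61)/(336,61), and the shift to the float.

```bash
python3 - <<'E'
from h import *
from scipy.spatial.transform import Rotation as Ro
np.set_printoptions(precision=4,suppress=True)
crop('pics/w18.png','pics/w18c.png',195,5,165,110,4)
c=dict(np.load('pics/w18.npz'));M=Ro.from_rotvec(c['rv']).as_matrix();p=c['p']
def intool(u,v,h):
    o,d=ray('wrist',u,v,c);o=M.T@(o-p);d=M.T@d
    return o+d*((-h)-o[0])/d[0]
for h in(.028,.033,.038):
  print(h,intool(220,61,h),intool(336,61,h))
# same for w10 reference
c=dict(np.load('pics/w10.npz'));M=Ro.from_rotvec(c['rv']).as_matrix();p=c['p']
print(intool(218,86,.030),intool(342,87,.030))
E
```

```text
0.028 [-0.028  -0.027  -0.0972] [-0.028   0.0249 -0.0971]
0.033 [-0.033  -0.0262 -0.0963] [-0.033   0.0241 -0.0962]
0.038 [-0.038  -0.0254 -0.0954] [-0.038   0.0233 -0.0954]
[-0.03   -0.028  -0.0863] [-0.03    0.0278 -0.0859]
```

View pics/w18c.png

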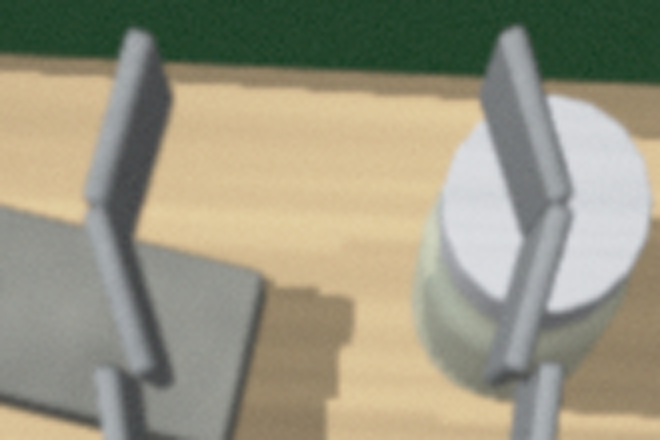

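drive_tool(
  dr=[
    [0, 2, 0],
    [0, 2, 0],
    [0, 2, 0],
    [0, 2, 0],
    [0, 2.4, 0],
    [0, 0, 0],
    [0, 0, 0],
    [0, 0, 0],
  ],
  delta_pos=[
    [-0.5, 1.5, 0],
    [-0.6, 3, 0],
    [-0.6, 4, 0],
    [-0.6, 4.5, 0],
    [-0.6, 4.5, 0],
    [-0.6, 4.5, 0],
    [-0.6, 4.5, 0],
    [-0.6, 4, 0],
  ],
  grip=[-0.02, -0.02, -0.02, -0.02, -0.02, -0.02, -0.02, -0.02],
)

```text
time_s: 19.35
tcp_pos: [0.5123, 0.0721, 0.1981]
ee_rot: [2.201, 0.046, -2.2]
force: [0.5, 0.5, -1.1]
gripper_width: 0.0471
```

drive_tool(
  dr=[
    [0, 0, 0],
    [0, 0, 0],
    [0, 0, 0],
    [0, 0, 0],
  ],
  delta_pos=[
    [-0.6, 3, 0],
    [-0.4, 2.2, 0],
    [-0.4, 1, 0],
    [0, 0, 0],
  ],
  grip=[-0.02, -0.02, -0.02, -0.02],
)

```text
time_s: 19.85
tcp_pos: [0.4987, 0.1326, 0.1986]
ee_rot: [2.201, 0.046, -2.199]
force: [-0.3, -1.3, -1.5]
gripper_width: 0.0479
```

```bash
python3 pv.py w19; python3 - <<'E'
from h import *
cv2.imwrite('pics/s19.png',eyes.get_image('scene'));crop('pics/s19.png','pics/s19c.png',270,90,160,160,4)
E
```

```text
19.85 [0.4987 0.1326 0.1986] -87.58 [-0.3 -1.3 -1.5] 0.0478653548209276
hook frame -0.12500514508313212 -0.08210009847006919
```

View pics/w19.png

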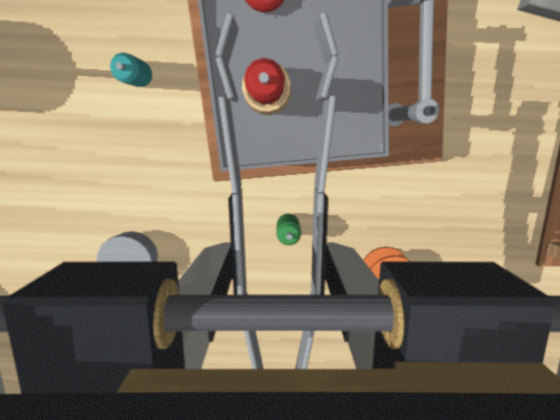

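View pics/s19c.png

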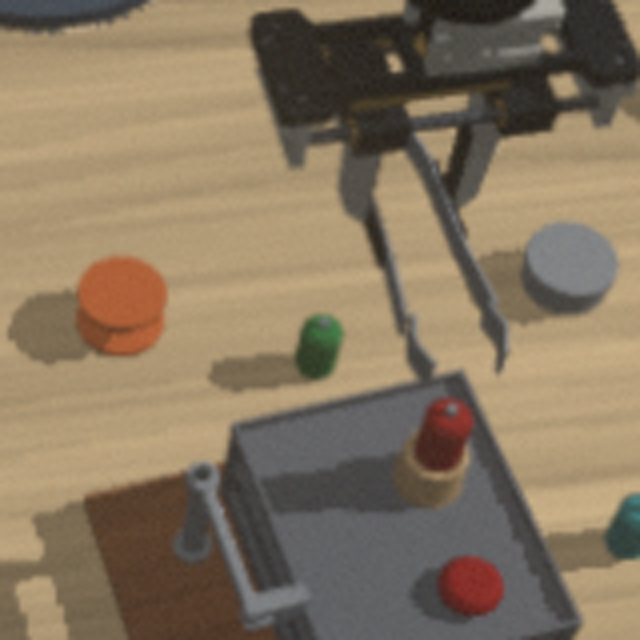

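In the wrist view the float's pin is at (264,76) and the cup kinks at (218,55)/(337,55), all still held square. I'll compute the shift.

```bash
python3 - <<'E'
from h import *
from scipy.spatial.transform import Rotation as Ro
np.set_printoptions(precision=4,suppress=True)
crop('pics/w19.png','pics/w19c.png',195,0,165,120,4)
c=dict(np.load('pics/w19.npz'));M=Ro.from_rotvec(c['rv']).as_matrix();p=c['p']
print('pin',onz('wrist',264,76,.158,c))
for h in(.028,.033):
  for uv in((218,55),(337,55)):
    o,d=ray('wrist',*uv,c);q=o+d*((p[2]+h)-o[2])/d[2];print(h,q,q-p)
E
```

```text
pin [0.5985 0.147  0.158 ]
0.028 [0.597  0.1646 0.2266] [0.0983 0.032  0.028 ]
0.028 [0.5992 0.1116 0.2266] [ 0.1005 -0.021   0.028 ]
0.033 [0.596  0.1637 0.2316] [0.0973 0.0311 0.033 ]
0.033 [0.5982 0.1123 0.2316] [ 0.0995 -0.0203  0.033 ]
```

View pics/w19c.png

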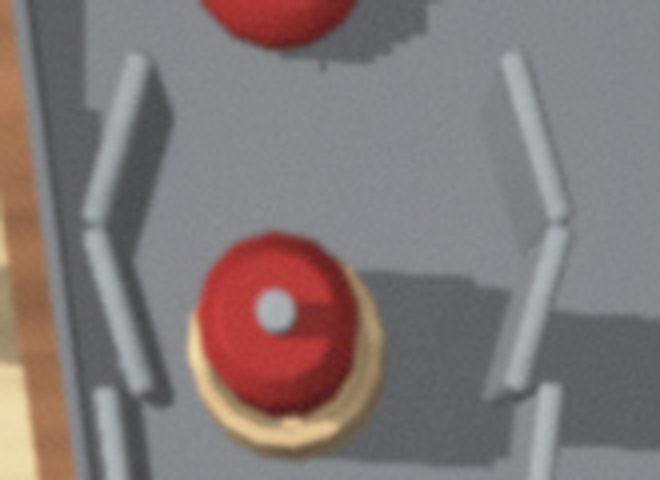

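```bash
python3 - <<'E'
from h import *
crop('pics/s19.png','pics/s19d.png',355,140,60,60,10)
E
```

```text
(no output)
```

View pics/s19d.png

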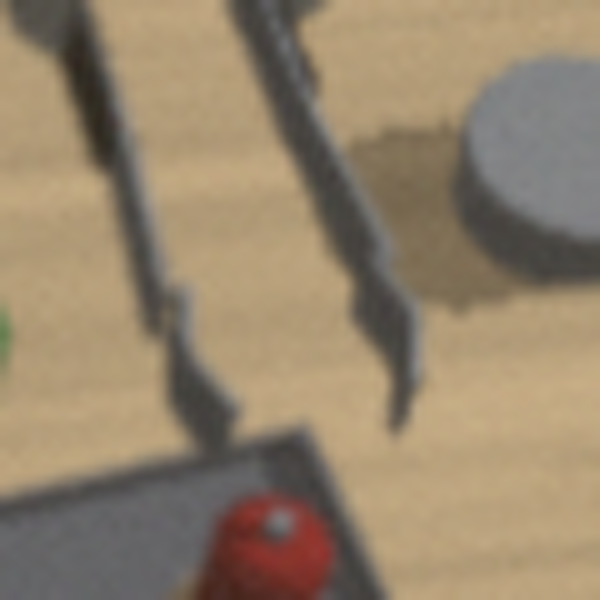

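```bash
python3 - <<'E'
from h import *
np.set_printoptions(precision=4,suppress=True)
c=dict(np.load('pics/w19.npz'));p=c['p']
for w,s in(((322.8,13.5),(378.6,180.5)),((229.5,13.5),(396.5,177.2))):
    a,b=ray('wrist',*w,c),ray('scene',*s);X=tri(a,b);print(X,X-p,proj('scene',X),proj('wrist',X,c))
for z in(.208,.22,.23,.24):print(z,proj('scene',(p[0]+.116,p[1]-.0145+.002,z)),proj('scene',(p[0]+.115,p[1]+.0255+.002,z)))
E
```

```text
[0.6141 0.1192 0.2301] [ 0.1154 -0.0134  0.0315] [378.7897 180.5464] [323.6105  14.0166]
[0.612  0.1583 0.2318] [0.1133 0.0257 0.0332] [396.7676 177.1981] [230.7672  14.0404]
0.208 [377.3672 186.6291] [395.3991 184.1604]
0.22 [378.4078 183.4411] [396.6157 180.9638]
0.23 [379.2906 180.7342] [397.6477 178.25  ]
0.24 [380.1881 177.9804] [398.6965 175.4895]
```

Cross-check: the tip ends' top edge is 32 mm above the TCP, so the tongs are level and the cup centre is ~21 mm above and 98 mm ahead of the TCP. I'll align and verify.

drive_tool(
  dr=[
    [0, 0, 0],
    [0, 0, 0],
    [0, 0, 0],
  ],
  delta_pos=[
    [0.2, 0.9, -1],
    [0, 0, -1.5],
    [0, 0, 0],
  ],
  grip=[-0.02, -0.02, -0.02],
)

```text
time_s: 20.32
tcp_pos: [0.5002, 0.1413, 0.1723]
ee_rot: [2.199, 0.045, -2.202]
force: [0.3, 0.2, -0.5]
gripper_width: 0.0478
```

```bash
python3 pv.py w20; python3 - <<'E'
from h import *
crop('pics/w20.png','pics/w20c.png',185,0,190,130,4)
E
```

```text
20.325 [0.5002 0.1413 0.1723] -87.62 [ 0.3  0.2 -0.5] 0.04776356695041822
hook frame -0.13356935358118835 -0.08034420921811983
```

View pics/w20c.png

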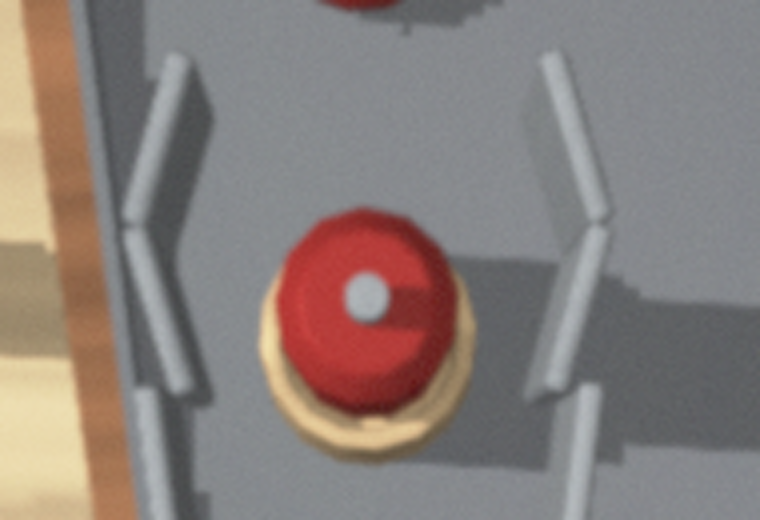

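Laterally centred: cup kinks at crop columns 130 and 605, pin at 367. I'll go down around the float in two stages.

drive_tool(
  dr=[
    [0, 0, 0],
    [0, 0, 0],
    [0, 0, 0],
  ],
  delta_pos=[
    [0, 0, -1.5],
    [0, 0, -1.5],
    [0, 0, 0],
  ],
  grip=[-0.02, -0.02, -0.02],
)

```text
time_s: 20.75
tcp_pos: [0.5002, 0.1414, 0.1425]
ee_rot: [2.199, 0.045, -2.201]
force: [0.2, 0.1, -1.0]
gripper_width: 0.0477
```

```bash
python3 pv.py w21; python3 - <<'E'
from h import *
np.set_printoptions(precision=4,suppress=True)
crop('pics/w21.png','pics/w21c.png',185,0,190,130,4)
c=dict(np.load('pics/w20.npz'));print(onz('wrist',276.6,74,.158,c))
E
```

```text
20.75 [0.5002 0.1414 0.1425] -87.62 [ 0.2  0.1 -1. ] 0.047660306570378126
hook frame -0.13363180605942587 -0.08032943908116191
[0.5977 0.1472 0.158 ]
```

View pics/w21c.png

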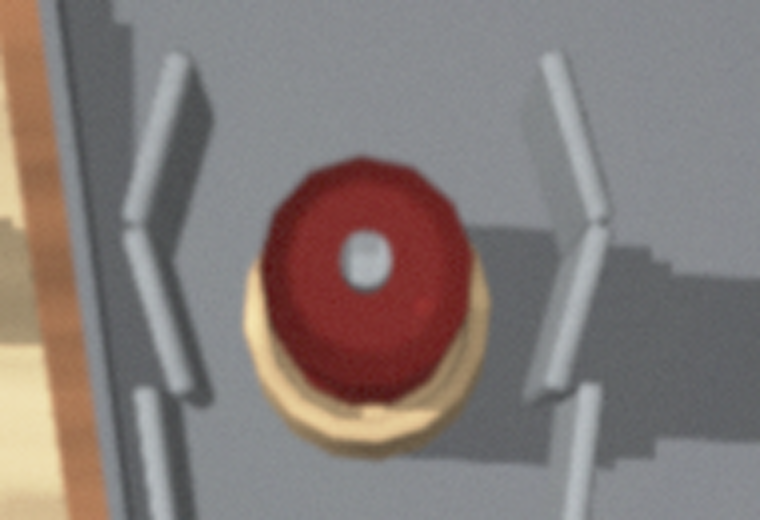

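drive_tool(
  dr=[
    [0, 0, 0],
    [0, 0, 0],
    [0, 0, 0],
    [0, 0, 0],
  ],
  delta_pos=[
    [0, 0, -1.2],
    [0, 0, -1.2],
    [0, 0, -0.8],
    [0, 0, 0],
  ],
  grip=[-0.02, -0.02, -0.02, -0.02],
)

```text
time_s: 21.3
tcp_pos: [0.5007, 0.1415, 0.1113]
ee_rot: [2.201, 0.045, -2.2]
force: [0.7, -0.2, -0.5]
gripper_width: 0.0477
```

```bash
python3 pv.py w22; python3 - <<'E'
from h import *
crop('pics/w22.png','pics/w22c.png',185,0,190,130,4)
cv2.imwrite('pics/s22.png',eyes.get_image('scene'));crop('pics/s22.png','pics/s22c.png',300,110,130,110,6)
E
```

```text
21.3 [0.5007 0.1415 0.1113] -87.62 [ 0.7 -0.2 -0.5] 0.04768113563403648
hook frame -0.13372722469330658 -0.07983080322868367
```

View pics/w22c.png

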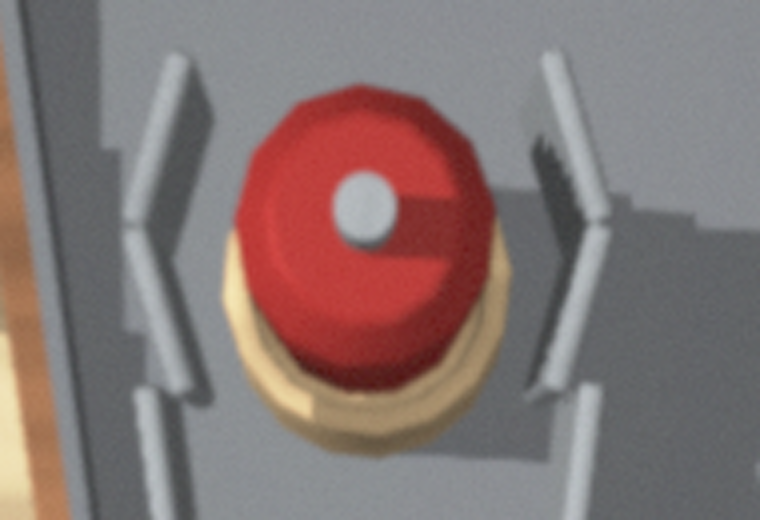

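View pics/s22c.png

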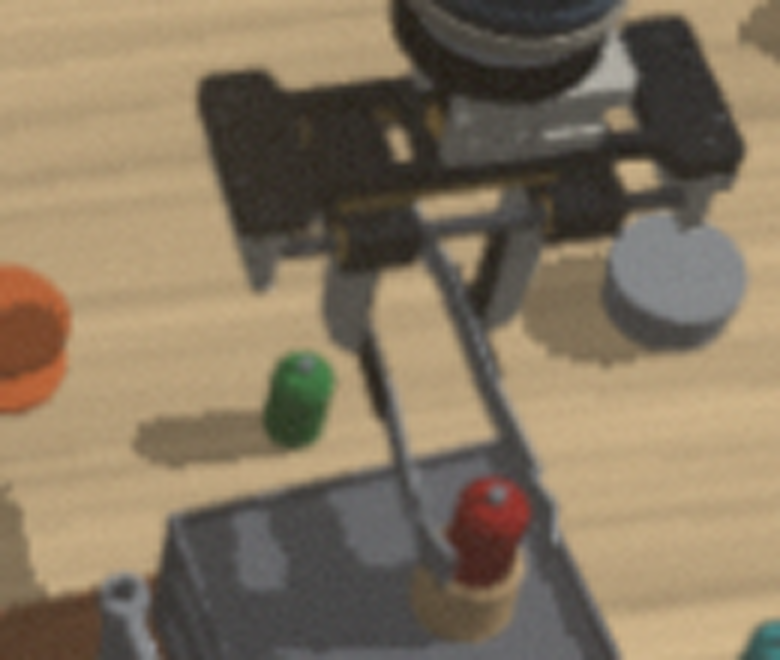

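```bash
python3 - <<'E'
from h import *
c=dict(np.load('pics/w22.npz'))
for X in((.5985,.147,.1433),(.5978,.1472,.1433),(.598,.147,.159)):
    q=proj('wrist',X,c);print(X,q,(q-[185,0])*4)
E
```

```text
(0.5985, 0.147, 0.1433) [277.12205232  57.0479076 ] [368.48820929 228.19163041]
(0.5978, 0.1472, 0.1433) [276.59984799  58.77300408] [366.39939194 235.09201631]
(0.598, 0.147, 0.159) [276.93356438  50.28464985] [367.73425751 201.13859939]
```

The float sits ~2 mm hinge-ward of the cups' middle, so I'll shift back 2 mm and squeeze.

drive_tool(
  dr=[
    [0, 0, 0],
    [0, 0, 0],
    [0, 0, 0],
    [0, 0, 0],
    [0, 0, 0],
    [0, 0, 0],
    [0, 0, 0],
    [0, 0, 0],
  ],
  delta_pos=[
    [-0.2, 0, 0],
    [0, 0, 0],
    [0, 0, 0],
    [0, 0, 0],
    [0, 0, 0],
    [0, 0, 0],
    [0, 0, 0],
    [0, 0, 0],
  ],
  grip=[-0.02, 0.06, 0.1, 0.14, 0.2, 0.3, 0.5, 0.5],
  newtons=25,
)

```text
time_s: 22.4
tcp_pos: [0.4991, 0.1416, 0.112]
ee_rot: [2.202, 0.046, -2.198]
force: [-0.2, 0.4, -1.8]
gripper_width: 0.0391
```

```bash
python3 pv.py w23; python3 - <<'E'
from h import *
crop('pics/w23.png','pics/w23c.png',185,0,190,130,4)
E
```

```text
22.4 [0.4991 0.1416 0.112 ] -87.62 [-0.2  0.4 -1.8] 0.03906365461069779
hook frame -0.13387710614196124 -0.08145041934623828
```

View pics/w23.png

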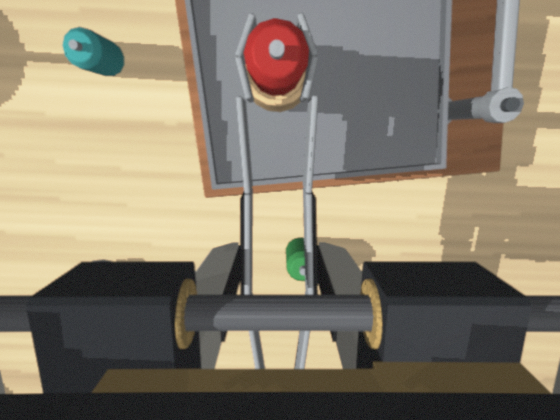

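View pics/w23c.png

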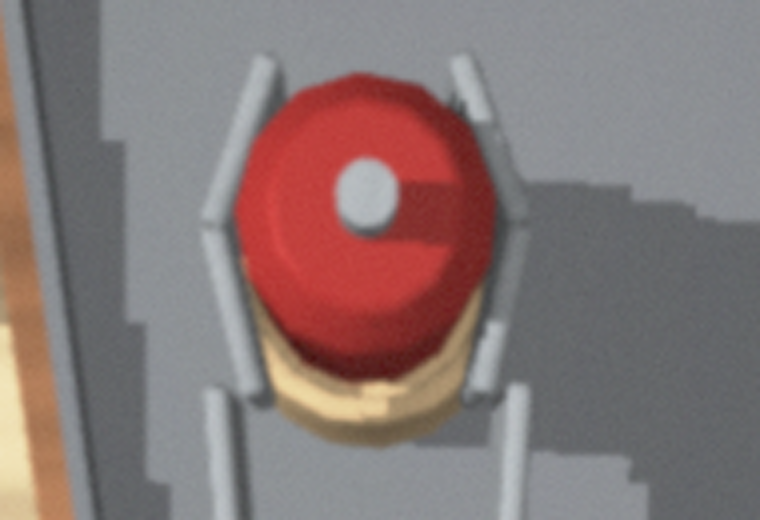

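The tongs are shut on the float (opening 39 mm, cups around it). I'll firm up and lift slowly.

drive_tool(
  dr=[
    [0, 0, 0],
    [0, 0, 0],
    [0, 0, 0],
    [0, 0, 0],
    [0, 0, 0],
    [0, 0, 0],
    [0, 0, 0],
    [0, 0, 0],
  ],
  delta_pos=[
    [0, 0, 0],
    [0, 0, 0],
    [0, 0, 0],
    [0, 0, 0.3],
    [0, 0, 0.6],
    [0, 0, 0.8],
    [0, 0, 0.8],
    [0, 0, 0.5],
  ],
  grip=[1, 1, 1, 1, 1, 1, 1, 1],
  newtons=30,
)

```text
time_s: 23.45
tcp_pos: [0.4992, 0.1416, 0.1428]
ee_rot: [2.203, 0.046, -2.198]
force: [-0.5, 0.2, -0.8]
gripper_width: 0.0388
```

```bash
python3 pv.py w24; python3 - <<'E'
from h import *
cv2.imwrite('pics/s24.png',eyes.get_image('scene'));crop('pics/s24.png','pics/s24c.png',300,110,130,110,6)
E
```

```text
23.45 [0.4992 0.1416 0.1428] -87.62 [-0.5  0.2 -0.8] 0.03882105320832256
hook frame -0.13391866284018372 -0.08126400081637604
```

View pics/w24.png

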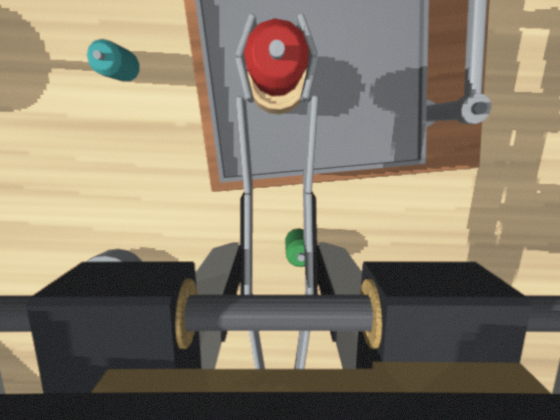

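View pics/s24c.png

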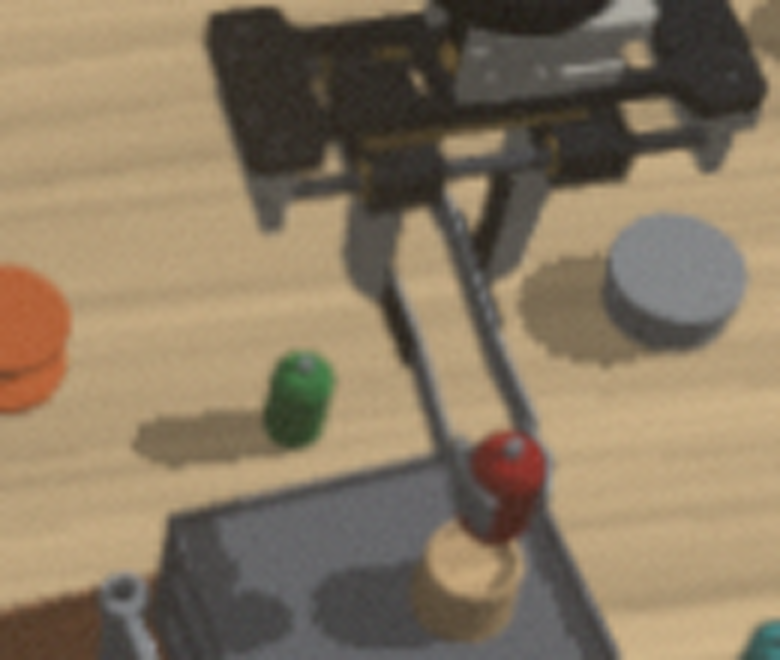

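The float has left its socket and stays at the same pixel (277,48) in the tips. I'll continue to about 10 cm.

drive_tool(
  dr=[
    [0, 0, 0],
    [0, 0, 0],
    [0, 0, 0],
    [0, 0, 0],
    [0, 0, 0],
    [0, 0, 0],
    [0, 0, 0],
    [0, 0, 0],
  ],
  delta_pos=[
    [0, 0, 0.5],
    [0, 0, 1],
    [0, 0, 1.3],
    [0, 0, 1.5],
    [0, 0, 1.3],
    [0, 0, 1],
    [0, 0, 0.4],
    [0, 0, 0],
  ],
  grip=[1, 1, 1, 1, 1, 1, 1, 1],
)

```text
time_s: 24.55
tcp_pos: [0.499, 0.1416, 0.2121]
ee_rot: [2.202, 0.046, -2.198]
force: [0.5, -0.7, -1.7]
gripper_width: 0.0387
```

drive_tool(
  dr=[
    [0, 0, 0],
    [0, 0, 0],
    [0, 0, 0],
    [0, 0, 0],
    [0, 0, 0],
    [0, 0, 0],
  ],
  delta_pos=[
    [0, 0, 0],
    [0, 0, 0],
    [0, 0, 0],
    [0, 0, 0],
    [0, 0, 0],
    [0, 0, 0],
  ],
  grip=[1, 1, 1, 1, 1, 1],
)

```text
time_s: 25.3
tcp_pos: [0.4991, 0.1416, 0.212]
ee_rot: [2.202, 0.046, -2.198]
force: [0.0, 0.3, -1.3]
gripper_width: 0.0388
```

```bash
python3 pv.py w25; python3 - <<'E'
from h import *
np.set_printoptions(precision=4,suppress=True)
cv2.imwrite('pics/s25.png',eyes.get_image('scene'));cv2.imwrite('pics/t25.png',eyes.get_image('top'));crop('pics/s25.png','pics/s25c.png',270,70,160,150,5)
crop('pics/t25.png','pics/t25c.png',100,110,300,190,2.6)
E
```

```text
25.3 [0.4991 0.1416 0.212 ] -87.62 [ 0.   0.3 -1.3] 0.038778902514540636
hook frame -0.13385875658044474 -0.08146062327396761
```

View pics/w25.png

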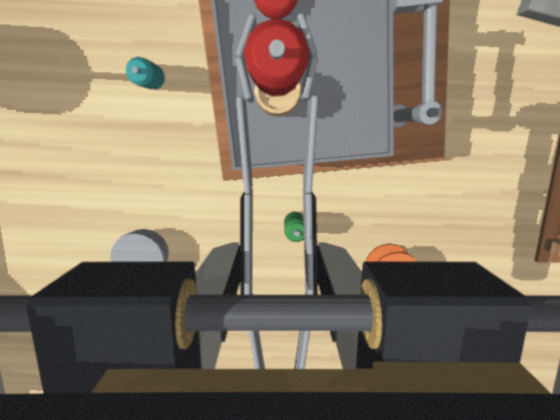

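View pics/s25.png

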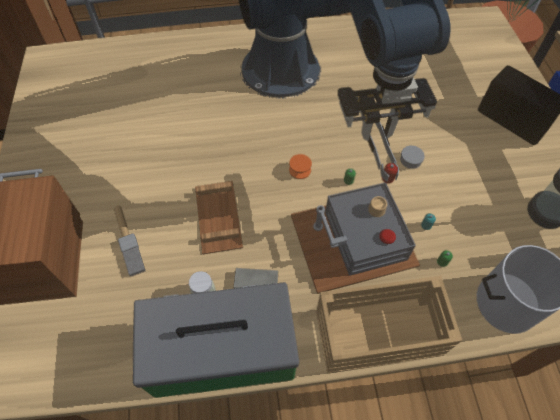

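View pics/t25c.png

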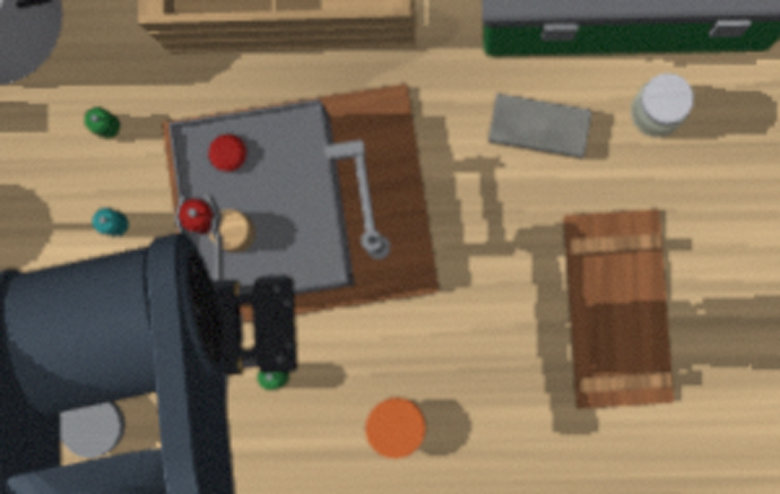

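All good: the float sits unmoved in the tips at (277,49), raised 100 mm. The stand is empty, the hook is in its catch, and the bystanders are where they were. I'll hand it in.

```bash
python3 - <<'E'
from h import *
print(order.sign_off()); s=observe();print(s['time_s'],s['tcp_pos'],s['gripper_width'])
E
```

```text
the job is handed in; nothing more can be done
None
the job is handed in; nothing more can be done
```

The hook is home in its catch, and the tongs hold the red float still, about 100 mm above its stand. I handed the job in at about 25.5 s of the 56 s allowed; sign-off gives no verdict.

Two things went wrong on the way and were mended:
- **Hook:** the first push passed over the bar, because the fingertips end about 14 mm short of the reported TCP. I repeated it 2 cm lower and pushed until I felt the stop, at about 10 N.
- **Tongs:** on the first lift they swung tips-up, then slipped out of the gripper onto their rest while I was laying them back down. I regripped them deeper, nearer the hinge and tighter, and they then held their attitude throughout.

The last checks showed:
- **Grip:** the float and tips stayed at the same wrist-view pixels throughout the lift. The gripper opening held at 38.8 mm at the 30 N grip setting.
- **Clearance:** the pictures show the fingers about 10 cm from the float, and nothing held touches the tray.
- **Surroundings:** in the last overhead and scene pictures the hook is in its catch, and the bystanders look unmoved by eye. I did not measure their positions. The tongs' tips lay close to the sharpening stone after the slip.

I could not read the contact forces or the hook angle directly; I judged those from the pictures and the wrist force.

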